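Load the lapping station

TASK

Load the lapping station, one part after another in this order: stand the white ring flat on the lapping plate, up against both rollers of the yoke; set the specimen block inside the ring, stem up; then lower the large weight over the stem onto the block, and the small weight over the stem on top of the large one. Set every part down gently without letting it fall, and leave the little vise and the bottle where they stand.

Things in the scene. Friction and masses are not known exactly. Their poses are not given: they have to be found in the camera images.
- lapper: Lapping unit let into the bench, fixed: round white housing 270 mm across, 24 mm high; grooved grey metal plate 200 mm across, its top 30 mm above the bench. Origin on the plate's axis at bench height, z up. It stands and is turned anew each time; nothing on it turns during the job. Its roller yoke (see the running place) is at most 24 mm higher than the plate.
- station (a point): The ring's running place: point on the plate's top face, axes as the unit's, 50 mm to -x of the plate's axis. A ring centred here stands 2 mm clear of the yoke's two white rollers (18 mm across, centres at x -39 and +39, y -44 mm from here). Their aluminium bar lies at y -57 to -67 mm, along x; an arm joins it to a post at x -11, y -106 mm.
- ring_mid (a point): Conditioning ring, white ceramic, plain and open at both ends: 96 mm outside, 78 mm inside (wall 9 mm), 24 mm high, 0.25 kg, lying flat on the bench. The point is on its axis, 12 mm above its underside; z along the axis, up. Too wide to grip across: pinch its wall from above, one finger inside.
- block_mid (a point): Specimen block, aluminium, 0.32 kg: disc 70 mm across, its top face 26 mm above the underside (the lowest 5 mm is the green glassy specimen), with an upright stem 22 mm across in the middle, 62 mm above the underside at its top, the last 5 mm tapered. Grip the stem. Point: on the axis, 31 mm above the underside (5 mm above the disc's top); z along the stem, up. 4 mm clearance all round in the ring.
- bigweight_mid (a point): Large weight: dark steel disc 60 mm across and 18 mm thick with a 28 mm hole right through the middle, 0.31 kg, lying flat on the bench. The point is on its axis, half-way up (9 mm); z along the axis. On the block it rests on the disc's top face, 26 mm above the plate.
- smallweight_mid (a point): Small weight: dark steel disc 44 mm across and 12 mm thick with a 28 mm hole right through the middle, 0.09 kg, lying flat on the bench. The point is on its axis, half-way up (6 mm); z along the axis. On the large weight it rests 44 mm above the plate.
- vise: Bystander: small dark steel toolmaker's vise, 112 mm long (its x, screw knob at +x), 40 mm wide, 48 mm high. Origin at the centre of its underside. Loose; to be left alone.
- bottle: Bystander: white squeeze bottle with a black cap, 52 mm across and 125 mm high. Origin at the centre of its underside. Loose; to be left alone.
Things that resemble listed ones, but are neither listed nor needed, are in the scene too. Leave any pink or turquoise look-alike of the part that bears bigweight_mid alone.

How it is judged:
On the way, in this order (a step that is already met when the one before it is completed fails the run):
1. the ring stands flat on the plate in the yoke, let go (horizontal distance between ring_mid and station below 0.01 m and z of ring_mid in the frame of station between 0.009 and 0.015 m and angle between ring_mid's own z axis and vertical below 0.06 rad and contact force between the fingers and ring below 0.3 N), for 0.2 s.
2. the block stands in the ring, let go, the ring still in the yoke (horizontal distance between ring_mid and station below 0.01 m and z of ring_mid in the frame of station between 0.009 and 0.015 m and angle between each of ring_mid, block_mid's own z axis and vertical below 0.06 rad and horizontal distance between block_mid and ring_mid below 0.007 m and z of block_mid in the frame of station between 0.027 and 0.035 m and contact force between the fingers and block below 0.3 N), for 0.2 s.
3. the large weight lies on the block round the stem, let go (horizontal distance between ring_mid and station below 0.01 m and z of ring_mid in the frame of station between 0.009 and 0.015 m and angle between each of ring_mid, block_mid, bigweight_mid's own z axis and vertical below 0.06 rad and horizontal distance between block_mid and ring_mid below 0.007 m and z of block_mid in the frame of station between 0.027 and 0.035 m and horizontal distance between bigweight_mid and block_mid below 0.006 m and z of bigweight_mid in the frame of block_mid between 0.001 and 0.007 m and contact force between the fingers and bigweight below 0.3 N), for 0.2 s.
4. the small weight lies on the large one round the stem, let go (horizontal distance between ring_mid and station below 0.01 m and z of ring_mid in the frame of station between 0.009 and 0.015 m and angle between each of ring_mid, block_mid, bigweight_mid, smallweight_mid's own z axis and vertical below 0.06 rad and horizontal distance between block_mid and ring_mid below 0.007 m and z of block_mid in the frame of station between 0.027 and 0.035 m and horizontal distance between each of bigweight_mid, smallweight_mid and block_mid below 0.006 m and z of bigweight_mid in the frame of block_mid between 0.001 and 0.007 m and z of smallweight_mid in the frame of block_mid between 0.016 and 0.022 m and contact force between the fingers and smallweight below 0.3 N), for 0.2 s.
At the end, for the whole second after the job is handed in: The ring stands flat on the plate, centre within 10 mm of its running place in the yoke; the block stands on the plate inside it (within 7 mm of centre); the large weight lies on the block and the small one on that, round the stem (within 6 mm of its axis); all let go and at rest (all of step 4 and contact force between the fingers and ring below 0.3 N and contact force between the fingers and block below 0.3 N and contact force between the fingers and bigweight below 0.3 N and linear speed of each of ring, block, bigweight, smallweight below 0.02 m/s); the robot touches nothing.
It fails at once if a part is let fall: it moves faster than 0.5 m/s (a drop of about 13 mm) while no finger touches it ((contact force between the fingers and ring below 0.3 N and linear speed of ring above 0.5 m/s) or (contact force between the fingers and block below 0.3 N and linear speed of block above 0.5 m/s) or (contact force between the fingers and bigweight below 0.3 N and linear speed of bigweight above 0.5 m/s) or (contact force between the fingers and smallweight below 0.3 N and linear speed of smallweight above 0.5 m/s)).
It fails at once if the vise or the bottle is moved by more than 25 mm or the bottle knocked over (distance of any of vise, bottle from where it was at the start of the episode above 0.025 m or angle between bottle's own z axis and vertical above 0.5 rad).
It also fails if it takes over 128 s, if anything falls off the work surface, if the arm or the gripper's body presses on something with over 40 N, if the wrist force passes 120 N, or if a joint passes its speed limit or range.

ROBOT

A 6-joint arm with a two-finger parallel gripper is mounted at the origin on the work surface. World frame = base frame: x ahead of the robot, y to its left, z up, the work surface at z = 0. Lengths are in m, angles in rad, forces in N, time in s.
With the tool pointing down it reaches from about 0.375 to 0.9 m from the base axis. Payload 3.1 kg.
Tool frame: the origin (TCP) lies midway between the tips of the shut fingers; the grasp point (between the pads) lies 19 mm behind it; x points along the fingers, z is the direction in which the jaws open and shut, and the axes are right-handed (so a half turn about x gives the same grasp; the last joint's range is limited). The gripper opens to 85 mm and grips with 20 to 120 N. Pads are 22 mm wide; open, the fingers measure 114 mm over their backs; the gripper's body (76 mm by 85 mm) begins 54 mm behind the grasp point. The pads swing forward as they close: fully open they stand 13 mm farther back than shut.
Start: joints at [-1.462, 0.527, 1.433, -0, 1.181, -0.178], TCP at [0.177, -0.599, 0.2] pointing down, gripper open.
Joint ranges: [-3.08, 3.08], [-0.75, 2.2], [0.22, 2.44], [-1.43, 4.57], [0, 2.65], [-2.85, 2.85]. Speed limits (rad/s): [2.79, 2.79, 3.14, 3.14, 3.14, 3.14].

INTERFACE

Orientations are given as a unit quaternion [x, y, z, w].
In Python, from station import status, snapshot, camera_params, ticket gives the robot as it stands.
- The arm moves only by the tool arm_command, never from a script. Its argument "series" is a list that holds one entry, the list of rows, each a list of 4 numbers: the shift along the tool's x, y, z in mm, then the turn about the tool's x in rad. A call has 1 to 10 rows; each row shifts and turns the commanded pose from where the row before left it, along the tool's axes as they then stand; what a row does not reach is not made up. A row lasts 1/10 s, in which the tool goes at most 50 mm and 8.59 degrees, less where a joint would pass 70% of its speed; a pose out of reach is approached as far as the arm can. A call is refused whole if a number of a shift passes 50 or a number of a turn 0.15, either way. A call with a gripper value outside its range is refused whole. "jaw" is the opening in per cent of the stroke, from 0 (shut) to 100 (fully open), set as the call begins (left out, the last holds). The fingers move at their own pace and stop on an object; "force" is the grip in N (left out, the last holds). Time passes only in rows, so rows that do not move let the fingers close. It gives the time, the measured TCP pose, the force and the opening at its end, in the units of the state.
- status.sense(): the state, without advancing time (a new reading comes with each control period).
- snapshot(name): name is "scene" or "side" or "wrist"; returns the picture (400x640x3 uint8, red, green, blue); there is no depth.
- camera_params(name): a dict with "fovy" (degrees; the focal length in pixels is half the picture's height over the tangent of half this angle, whatever the lens; pixels are square), "cx", "cy" (the principal point, pixels), "extrinsics" (4x4, takes a point from camera to world coordinates); the wrist camera has in their place "mount" (4x4, takes a point from camera to tool coordinates, whose origin is the TCP and whose axes are the tool frame's). Camera axes: x right, y down, z forward; pixel columns grow to the right and rows downward; lengths in m; the calibration is good to about 2 mm. A picture is of the moment at which its call begins: read the wrist's pose just before it. camera_params takes no time and is no camera call.
- ticket.sign_off(): hands the job in, once; it reports no verdict.
The state is a dict: "t": time; "q": joint angles; "qd": joint speeds; "tau": joint torques, N m; "tcp_pos": TCP position; "tool_rot": TCP orientation; "force": force on the tool from outside, world axes, zero at the start; "ft_torque": the same for the moment, N m; "finger_gap": opening from 0.0 (shut) to 1.0 (fully open).
Only numpy, scipy, OpenCV 4.12 (cv2) and the standard library are available. Lean on these libraries where they do the work, as an engineer would, in place of code of your own. Each camera call takes 0.05 s, during which the arm holds its last target. There are 200 camera calls.

## Working session

There is one attempt and no reset: what is moved stays moved. The work goes in short steps, Python scripts to look and compute and a tool call to move; the robot and the scene stay as the last step left them, time stands still between calls to the robot, and variables do not carry over. Pictures are saved under pics/ and viewed, about 12 in all and at most 16, crops included, and the job is handed in when it is done.

Besides the shell and the picture viewer there is one more tool, called as name(argument=value, ...) on one line, values as JSON. arm_command: Moves the arm, as the interface text tells. Its arguments: {"type":"object","properties":{"series":{"type":"array"},"jaw":{"type":"number"},"force":{"type":"number"}},"required":["series"]}

```bash
ls; mkdir -p pics; python3 - <<'E'
from station import status, snapshot, camera_params
import cv2,numpy as np
np.set_printoptions(precision=4,suppress=True)
print(status.sense())
for n in ("scene","side","wrist"):
    cv2.imwrite(f"pics/{n}0.png",snapshot(n)[:,:,::-1]); print(n,camera_params(n))
E
```

```text
pics
{'t': 0.0, 'q': array([-1.4625,  0.5285,  1.4339,  0.    ,  1.1814, -0.1785]), 'qd': array([-0.0007,  0.0003,  0.0014,  0.0003, -0.0001, -0.0008]), 'tau': array([  0.    , -44.2355, -17.8023,  -0.0001,   0.0084,   0.    ]), 'tcp_pos': array([ 0.1767, -0.5987,  0.1988]), 'tool_rot': array([ 0.424 ,  0.5669, -0.4228,  0.5658]), 'force': array([-0.2034, -0.1683,  0.7656]), 'ft_torque': array([ 0.0296,  0.0074, -0.0699]), 'finger_gap': 1.0067714699953938}
scene {'fovy': 48.59375689787193, 'cx': 322.02885394867525, 'cy': 200.86463612723745, 'extrinsics': array([[ 0.8849,  0.3147, -0.3434,  0.9196],
       [ 0.4657, -0.5807,  0.6678, -0.7521],
       [ 0.0107, -0.7508, -0.6604,  0.7976],
       [ 0.    ,  0.    ,  0.    ,  1.    ]])}
side {'fovy': 52.33653965774726, 'cx': 319.0915674421623, 'cy': 197.28378880517883, 'extrinsics': array([[-0.9964, -0.0445,  0.0715,  0.4554],
       [-0.0842,  0.538 , -0.8387,  0.8867],
       [-0.0011, -0.8418, -0.5398,  0.6364],
       [ 0.    ,  0.    ,  0.    ,  1.    ]])}
wrist {'fovy': 68.74894973353972, 'cx': 317.73616006845594, 'cy': 201.40383237782157, 'mount': array([[ 0.0007, -0.3266,  0.9452, -0.1737],
       [ 0.0006, -0.9452, -0.3266,  0.0834],
       [ 1.    ,  0.0008, -0.0005, -0.001 ],
       [ 0.    ,  0.    ,  0.    ,  1.    ]])}
```

View pics/scene0.png

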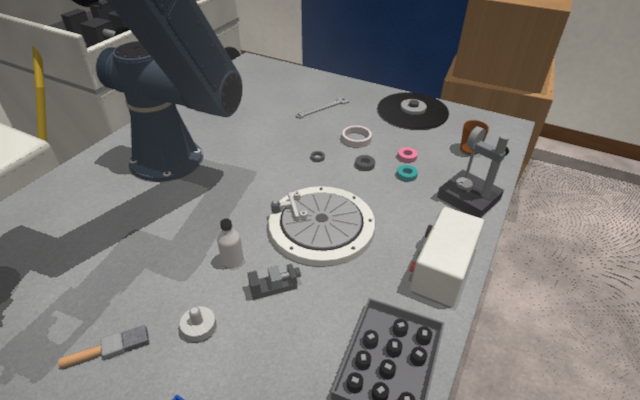

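View pics/side0.png

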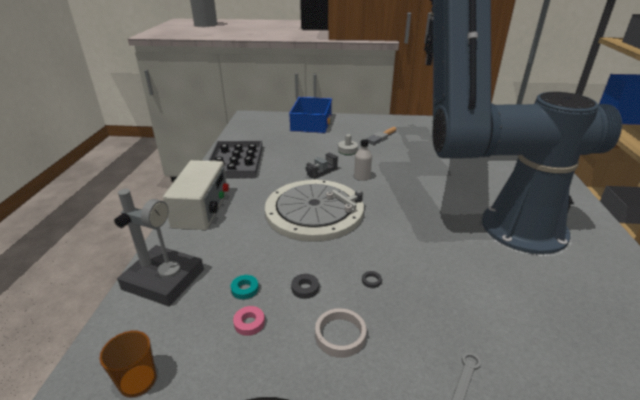

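The scene view has the ring at (356,135), the large weight at (365,162), the small weight at (317,156), the block at (197,322) and the lapper at (322,222). The yoke is at about (295,205), the vise at (273,280) and the bottle at (230,245). In the side view the ring is at (341,332), the large weight at (305,286), the small weight at (372,279) and the block at (347,147).

```bash
cat > h.py <<'E'
import numpy as np, cv2
from scipy.spatial.transform import Rotation as R
from station import status, snapshot, camera_params
np.set_printoptions(precision=4,suppress=True)
def cam(n,s=None):
    p=camera_params(n); f=200/np.tan(np.radians(p['fovy']/2))
    if n!='wrist': T=p['extrinsics']
    else:
        W=np.eye(4); W[:3,:3]=R.from_quat(s['tool_rot']).as_matrix(); W[:3,3]=s['tcp_pos']; T=W@p['mount']
    return f,p['cx'],p['cy'],T
def ray(c,u,v,z):
    f,cx,cy,T=c; uv=np.atleast_2d(np.c_[u,v]).astype(float)
    d=np.c_[(uv[:,0]-cx)/f,(uv[:,1]-cy)/f,np.ones(len(uv))]@T[:3,:3].T
    return T[:3,3]+d*((z-T[2,3])/d[:,2])[:,None]
def proj(c,P):
    f,cx,cy,T=c; q=(np.atleast_2d(P)-T[:3,3])@T[:3,:3]
    return np.c_[f*q[:,0]/q[:,2]+cx,f*q[:,1]/q[:,2]+cy]
def circ(P):   # circle fit in the plane
    A=np.c_[2*P[:,:2],np.ones(len(P))]; x=np.linalg.lstsq(A,(P[:,:2]**2).sum(1),rcond=None)[0]
    return x[:2],np.sqrt(x[2]+x[:2]@x[:2])
def wrist(name):
    s=status.sense(); im=snapshot('wrist'); cv2.imwrite(f'pics/{name}.png',im[:,:,::-1]); return s,im,cam('wrist',s)
def totool(v,s): return R.from_quat(s['tool_rot']).inv().apply(v)*1000
E
python3 - <<'E'
from h import *
a=cam('scene');b=cam('side')
for n,z,p,q in (("ring",.024,(356,134),(341,328)),("big",.018,(365,161),(305,283)),("small",.012,(317,155),(372,278)),("blockstem",.062,(196,311),(348,138)),("lap",.03,(322,217),(314,202)),("vise",.03,(274,277),(322,163)),("bottle",.12,(227,226),(365,146)),('post',.05,(277,204),(358,195)),('pink',.01,(408,154),(249,320)),('teal',.01,(407,172),(245,286))):
    print(n,ray(a,*p,z)[0],ray(b,*q,z)[0])
for n in ("scene","side"):
    im=cv2.imread(f'pics/{n}0.png')
    x,y=((245,170),(245,165))[n=="side"]
    cv2.imwrite(f'pics/{n}_lap.png',cv2.resize(im[y:y+100,x:x+150],None,fx=5,fy=5,interpolation=cv2.INTER_CUBIC))
s=status.sense();M=R.from_quat(s['tool_rot']).as_matrix();print(M)
E
```

```text
ring [0.462  0.3683 0.024 ] [0.4581 0.3799 0.024 ]
big [0.5429 0.256  0.018 ] [0.5387 0.2636 0.018 ]
small [0.3992 0.222  0.012 ] [0.3963 0.2304 0.012 ]
blockstem [ 0.4723 -0.4138  0.062 ] [ 0.4653 -0.3839  0.062 ]
lap [ 0.549  -0.0304  0.03  ] [ 0.5475 -0.0307  0.03  ]
vise [ 0.5455 -0.2497  0.03  ] [ 0.5435 -0.2573  0.03  ]
bottle [ 0.4244 -0.2382  0.12  ] [ 0.4134 -0.2035  0.12  ]
post [ 0.4362 -0.0611  0.05  ] [ 0.4296 -0.0444  0.05  ]
pink [0.6407 0.363  0.01  ] [0.6367 0.364  0.01  ]
teal [0.6686 0.2753 0.01  ] [0.666 0.275 0.01 ]
[[-0.0002  0.9591  0.2829]
 [ 0.0017  0.2829 -0.9591]
 [-1.      0.0003 -0.0017]]
```

View pics/scene_lap.png

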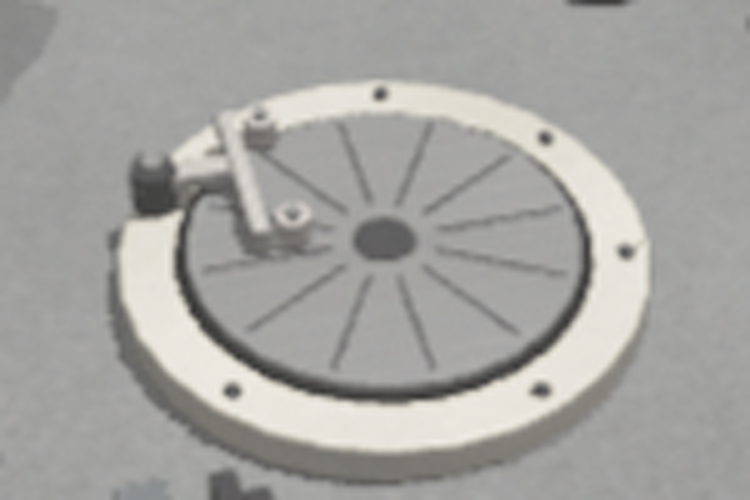

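Rollers appear at about (297,194) and (303.5,213), and the post's knob at (277,203).

```bash
python3 - <<'E'
from h import *
a=cam('scene')
A,B=ray(a,[297,303.4],[194,212.9],.05)[:,:2]
print(A,B,np.linalg.norm(A-B))
x=(B-A)/np.linalg.norm(B-A);y=np.array([-x[1],x[0]]);print('yaw',np.arctan2(x[1],x[0]))
st=(A+B)/2+44*y/1000; print('station',st,'axis',st+.05*x)
E
python3 - <<'E'
from h import *
s=status.sense()
for n,p in (('ring',(.46,.374)),('big',(.541,.26)),('small',(.398,.226)),('block',(.468,-.395))):
    print(n,totool(np.array([*p,.2])-s['tcp_pos'],s), np.hypot(*p))
E
```

```text
[ 0.461  -0.0032] [ 0.5112 -0.0581] 0.0743683987030534
yaw -0.8293917741176229
station [ 0.5186 -0.0009] axis [ 0.5524 -0.0378]
ring [   0.6345  546.8803 -852.9806] 0.5928541135895069
big [   0.4291  592.3205 -720.7227] 0.6002341209894686
small [   0.3998  445.5436 -728.5667] 0.45768985131855394
block [  -0.6483  337.0019 -113.133 ] 0.6124124427214065
```

arm_command(series=[[[0,36,-30,0],[0,36,-30,0],[0,36,-30,0],[0,36,-30,0],[0,36,-30,0],[0,36,-30,0],[0,36,-30,0],[0,36,-30,0],[0,36,-30,0],[0,36,-30,0]]])

```text
t: 1.15
tcp_pos: [0.438, -0.2081, 0.1998]
tool_rot: [0.423, 0.566, -0.423, 0.566]
force: [0.3, -0.6, -0.1]
finger_gap: 1.003
```

arm_command(series=[[[0,36,-30,0],[0,36,-30,0],[0,36,-30,0],[0,36,-28,0],[0,36,-28,0],[0,0,0,0],[0,0,0,0]]])

```text
t: 1.85
tcp_pos: [0.5684, -0.0179, 0.1993]
tool_rot: [0.422, 0.567, -0.423, 0.567]
force: [-0.6, -0.9, 0.0]
finger_gap: 1.002
```

```bash
python3 - <<'E'
from h import *
s,im,c=wrist('w1'); print(s['tcp_pos'],s['q'],s['force'])
for p in ((.46,.374,.024),(.5186,-.0009,.03),(.55,-.034,.03)): print(proj(c,p))
E
```

```text
[ 0.5684 -0.0179  0.1993] [-0.2277  0.4527  1.5758 -0.0005  1.1141  1.0539] [-0.6243 -0.8591  0.0061]
[[-16.4351 165.8045]]
[[294.2404 207.1435]]
[[326.9751 191.3816]]
```

View pics/w1.png

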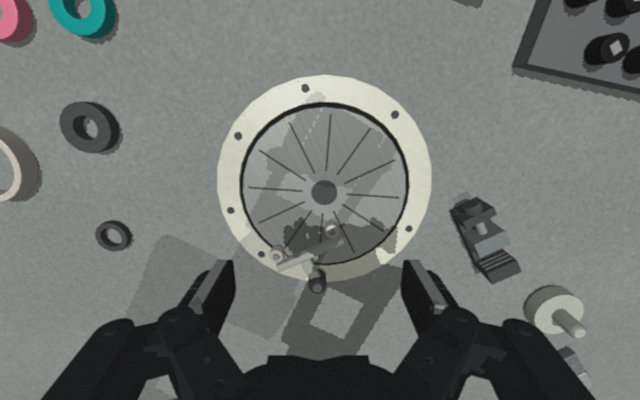

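The wrist view shows the lapper hub at (324,192), rollers at about (277,254) and (331,229), and the post at (317,282). The big weight is at (88,127), the small one at (114,236) and the ring is at the left edge. I'll enlarge the yoke.

```bash
python3 - <<'E'
from h import *
im=cv2.imread('pics/w1.png')
cv2.imwrite('pics/w1c.png',cv2.resize(im[210:300,250:370],None,fx=6,fy=6,interpolation=cv2.INTER_CUBIC))
E
```

```text
(no output)
```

View pics/w1c.png

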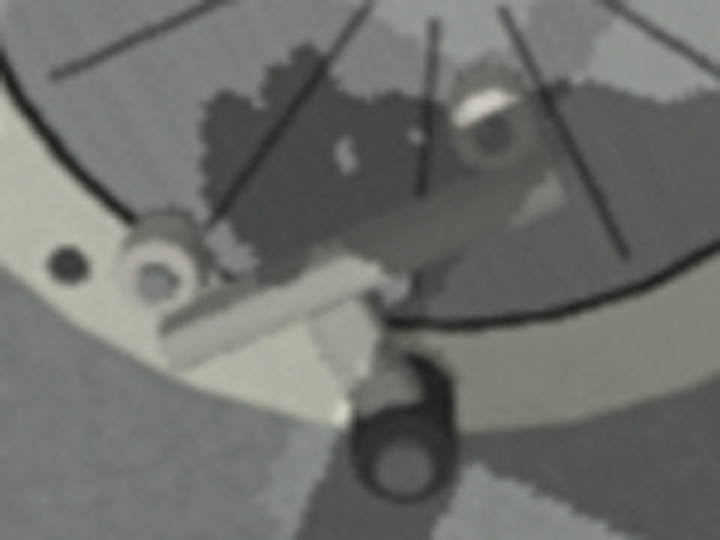

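Roller tops are at crop (157,275) and (491,130), i.e. full-frame (276.2,255.8) and (331.8,231.7).

```bash
python3 - <<'E'
from h import *
from scipy.optimize import brentq
im=cv2.imread('pics/w1.png'); s=dict(tcp_pos=np.array([.5684,-.0179,.1993]),tool_rot=status.sense()['tool_rot']); c=cam('wrist',s)
d=lambda z: np.linalg.norm(np.subtract(*ray(c,[276.2,331.8],[255.8,231.7],z)))-.078
for z in (.03,.045,.054): print(z,d(z)+.078)
g=cv2.cvtColor(im,cv2.COLOR_BGR2GRAY)
# hub: dark disc near (324,192)
m=((g<90)*255).astype(np.uint8)
for cnt in cv2.findContours(m,cv2.RETR_EXTERNAL,cv2.CHAIN_APPROX_NONE)[0]:
    (x,y),r=cv2.minEnclosingCircle(cnt)
    if 6<r<40 and y<300: print('dark',x,y,r,cv2.contourArea(cnt),ray(c,x,y,.03)[0])
# housing rim: bright/yellowish
hsv=cv2.cvtColor(im,cv2.COLOR_BGR2HSV); m=cv2.inRange(hsv,(15,18,120),(40,120,255)); m[:,:200]=0;m[:,450:]=0;m[300:]=0
cnt=max(cv2.findContours(m,cv2.RETR_EXTERNAL,cv2.CHAIN_APPROX_NONE)[0],key=cv2.contourArea)
P=ray(c,cnt[:,0,0],cnt[:,0,1],.024); 
k=np.ones(len(P),bool)
for _ in range(8):
    o,r=circ(P[k]); e=abs(np.linalg.norm(P[:,:2]-o,axis=1)-r); k=e<.003
print('rim',o,r,k.sum(),len(k))
for z in (.045,.05,.054):
    A,B=ray(c,[276.2,331.8],[255.8,231.7],z)[:,:2]; x=(B-A)/np.linalg.norm(B-A);y=np.array([-x[1],x[0]])
    st=(A+B)/2+.044*y; print(z,'yaw',np.arctan2(x[1],x[0]),'st',st,'axis',st+.05*x)
E
```

```text
0.03 0.08124294692465801
0.045 0.07768838907811595
0.054 0.0755556543701907
dark 377.0 226.5 8.321758270263672 41.5 [ 0.5232 -0.1091  0.03  ]
dark 114.03845977783203 235.34616088867188 18.554752349853516 818.0 [0.4145 0.2128 0.03  ]
dark 320.5 240.0 37.845176696777344 1258.5 [ 0.4842 -0.0454  0.03  ]
dark 278.5 213.0 21.476831436157227 11.0 [0.5053 0.0162 0.03  ]
dark 358.5 194.5 9.513249397277832 5.0 [ 0.5571 -0.0723  0.03  ]
dark 271.0 188.5 9.013978004455566 4.0 [0.5339 0.0327 0.03  ]
dark 323.857666015625 191.88685607910156 12.259615898132324 427.5 [ 0.5482 -0.0305  0.03  ]
dark 369.0 171.5 26.613065719604492 20.5 [ 0.588  -0.0749  0.03  ]
dark 279.0 163.0 14.4223051071167 12.0 [0.5674 0.031  0.03  ]
dark 18.0 170.375 30.440872192382812 985.0 [0.4697 0.3288 0.03  ]
dark 327.0 150.0 11.04546070098877 2.5 [ 0.5983 -0.0191  0.03  ]
dark 353.0 151.0 27.203041076660156 21.5 [ 0.6058 -0.0486  0.03  ]
dark 303.0 150.0 24.596847534179688 0.0 [0.5903 0.0078 0.03  ]
dark 90.53411865234375 127.72047424316406 32.74369430541992 2392.5 [0.5457 0.2473 0.03  ]
dark 612.1607055664062 60.5 30.993610382080078 1781.5 [ 0.7751 -0.2816  0.03  ]
dark 621.0 10.0 20.124710083007812 680.5 [ 0.8177 -0.2623  0.03  ]
dark 580.094482421875 2.7012195587158203 18.10822296142578 331.5 [ 0.8115 -0.2192  0.03  ]
dark 468.0 1.0 13.038504600524902 93.5 [ 0.7809 -0.1107  0.03  ]
dark 97.31318664550781 19.24725341796875 24.210824966430664 635.5 [0.6589 0.245  0.03  ]
dark 72.0 8.0 12.80634880065918 216.0 [0.6618 0.27   0.03  ]
dark 15.32010555267334 22.219575881958008 24.23664093017578 785.5 [0.6323 0.3254 0.03  ]
rim [ 0.4928 -0.0293] 0.07060399970234592 38 1022
0.045 yaw -0.8349157356415464 st [0.5128 0.0052] axis [ 0.5463 -0.0319]
0.05 yaw -0.8349157356415463 st [0.5153 0.0056] axis [ 0.5489 -0.0314]
0.054 yaw -0.8349157356415464 st [0.5174 0.006 ] axis [ 0.551 -0.031]
```

Station is at about (0.515, 0.006), yaw -0.835; the hub and roller estimates agree to 1 mm. Next is the ring's far side.

arm_command(series=[[[0,0,-45,0],[0,0,-45,0],[0,0,-45,0],[0,0,-45,0],[0,0,-45,0],[0,0,-45,0],[0,0,-45,0],[0,0,-45,0],[0,0,-45,0],[0,0,-45,0]]], jaw=45, force=80)

```text
t: 2.9
tcp_pos: [0.4412, 0.4123, 0.1999]
tool_rot: [0.424, 0.566, -0.424, 0.566]
force: [1.0, -0.1, -0.5]
finger_gap: 0.454
```

arm_command(series=[[[20,0,0,0],[20,0,0,0],[0,0,0,0],[0,0,0,0]]])

```text
t: 3.3
tcp_pos: [0.4417, 0.4112, 0.1597]
tool_rot: [0.424, 0.566, -0.424, 0.566]
force: [0.5, 0.1, 0.2]
finger_gap: 0.451
```

```bash
python3 - <<'E'
from h import *
s,im,c=wrist('w2'); print(s['tcp_pos'],s['q'],s['finger_gap'])
print(proj(c,(.459,.374,.024)))
E
```

```text
[0.4417 0.4112 0.1597] [ 0.5648  0.5461  1.5274 -0.0002  1.0693  1.851 ] 0.45089157569614957
[[356.0603 175.5442]]
```

View pics/w2.png

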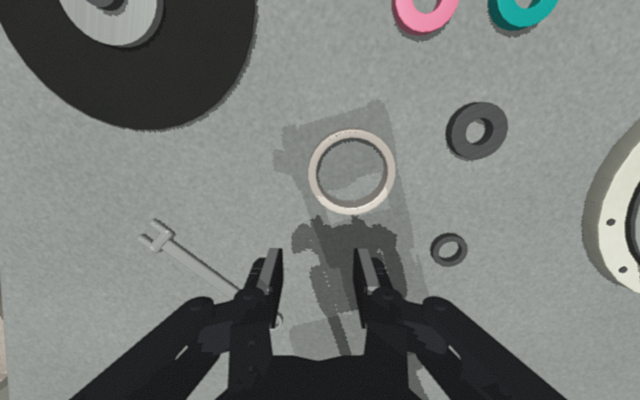

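The ring is at (352,172) in clear view with room on its left. The big weight is at (477,131) and the small one at (449,250).

```bash
cat >> h.py <<'E'
def ring_top(im,c,uv,z,ro,lo,hi,dark=False,w=70):
    """centre of an annulus' top face: largest mask contour near uv, outer edge rays onto height z, robust circle"""
    g=cv2.cvtColor(im,cv2.COLOR_RGB2GRAY); m=cv2.inRange(g,lo,hi); k=np.zeros_like(m); cv2.circle(k,tuple(map(int,uv)),w,255,-1); m&=k
    cs,_=cv2.findContours(m,cv2.RETR_CCOMP,cv2.CHAIN_APPROX_NONE); out=[]
    for q in sorted(cs,key=cv2.contourArea)[::-1][:3]:
        P=ray(c,q[:,0,0],q[:,0,1],z)
        if len(P)>20: o,r=circ(P); out.append((o,r,np.abs(np.linalg.norm(P[:,:2]-o,axis=1)-r).max()))
    return out
E
python3 - <<'E'
from h import *
s=status.sense(); c=cam('wrist',s); im=cv2.imread('pics/w2.png')[:,:,::-1]
for n,uv,z,lo,hi,w in (('ring',(352,172),.024,135,255,55),('big',(477,131),.018,0,95,45),('small',(449,250),.012,0,95,25)):
    for t in ring_top(im,c,uv,z,0,lo,hi,w=w): print(n,*t)
g=cv2.cvtColor(im,cv2.COLOR_RGB2GRAY);print(g[172,300:400:3],g[131,440:515:3],g[250,425:475:2])
E
```

```text
ring [0.4594 0.3773] 0.05313121033863912 0.008682551752350387
ring [0.4606 0.3803] 0.03924310807869729 0.000922256256042725
ring [0.4531 0.3716] 0.02195721993540041 0.019908583547432194
big [0.5397 0.2677] 0.03058807834507825 0.0024834437924858115
big [0.5394 0.2688] 0.011534837556756487 0.0017923780870055268
small [0.4006 0.2328] 0.022296809621016735 0.002160011899514952
small [0.4009 0.2334] 0.012424071438864403 0.0018396804657348897
[137 136 129 181 184 157  96 134 132 134 131 138 139 134 135 131 133 129
 134 132 133 132 134 132 138 139 139 141 103 121 183 183 129 152] [155 158  61  45  80  85  88  85  79 153 159 159 156 154 160  60  44  43
  87  86  86  85  94 154 153] [156 155 125  43  65  85  79 125 155 152 153 149 148 150 151 150  86  41
  57  86  84 112 150 150 155]
```

arm_command(series=[[[5,9.4,-8.5,0],[30,0,0,0],[30,0,0,0],[30,0,0,0],[30,0,0,0],[20,0,0,0],[9.5,0,0,0],[0,0,0,0],[0,0,0,0]]])

```text
t: 4.25
tcp_pos: [0.4491, 0.4242, 0.0062]
tool_rot: [0.424, 0.566, -0.423, 0.567]
force: [-0.1, 0.4, 1.1]
finger_gap: 0.45
```

```bash
python3 - <<'E'
from h import *
s,im,c=wrist('w3'); print(s['tcp_pos'],s['force'])
print(proj(c,(.4606,.3803,.024)))
for t in ring_top(im,c,proj(c,(.4606,.3803,.024))[0],.024,0,150,255,w=130): print(*t)
E
```

```text
[0.4491 0.4242 0.0062] [-0.1102  0.3577  1.0841]
[[395.2635 250.313 ]]
[0.4725 0.3666] 0.048629282959440606 0.02799627073160059
[0.5118 0.4197] 0.014338317409714902 0.008461652661688438
[0.4946 0.3395] 0.006922629802218512 0.006317810911910273
```

View pics/w3.png

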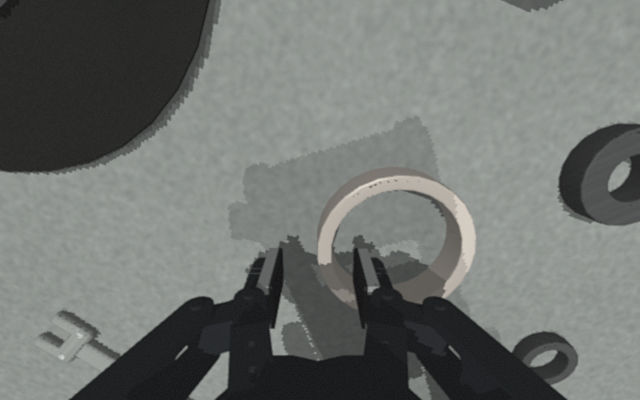

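The ring wall (row 250, x about 318–332) sits between the pads (282 and 357), so I'll close.

arm_command(series=[[[0,0,0,0],[0,0,0,0],[0,0,0,0],[0,0,0,0],[0,0,0,0],[0,0,0,0],[0,0,0,0],[0,0,0,0]]], jaw=0, force=80)

```text
t: 5.1
tcp_pos: [0.4479, 0.4235, 0.0053]
tool_rot: [0.423, 0.566, -0.423, 0.566]
force: [-0.3, -0.7, -0.3]
finger_gap: 0.002
```

arm_command(series=[[[-5,0,0,0],[-10,0,0,0],[-20,0,0,0],[-20,0,0,0],[-20,0,0,0],[-20,0,0,0],[0,0,0,0]]])

```text
t: 5.8
tcp_pos: [0.4501, 0.4251, 0.1041]
tool_rot: [0.426, 0.565, -0.421, 0.567]
force: [-0.0, 0.9, -0.1]
finger_gap: -0.001
```

```bash
python3 - <<'E'
from h import *
s,im,c=wrist('w4'); print(s['tcp_pos'],s['force'],s['ft_torque'],s['finger_gap'])
E
```

```text
[0.4501 0.4251 0.1041] [-0.0441  0.8637 -0.1366] [ 0.0354  0.0059 -0.0122] -0.0012068384720503105
```

View pics/w4.png

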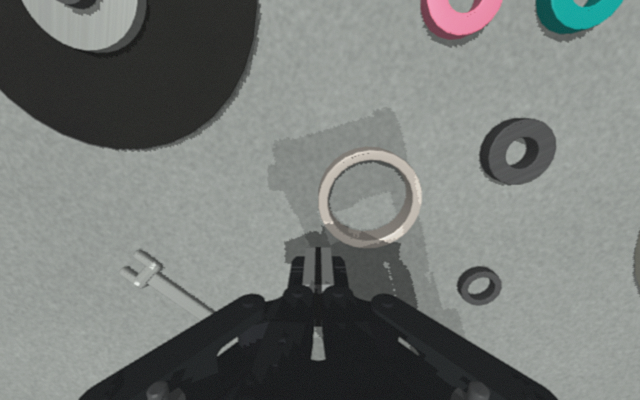

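The jaw closed on nothing: the gap is 0.00 and the ring still lies at about (370,198). The visible finger tips, at row 248, also sit lower than the TCP's projection (row 235). I'll check the tip height from the side camera.

```bash
python3 - <<'E'
from h import *
s=status.sense(); T=s['tcp_pos']; M=R.from_quat(s['tool_rot']).as_matrix()
im=snapshot('side')[:,:,::-1].copy(); c=cam('side')
p=proj(c,T)[0]; q=proj(c,T-.019*M[:,0])[0]; r=proj(c,T-.04*M[:,0])[0]; print(p,q,r, proj(cam('scene'),T))
x0,y0=int(p[0])-60,int(p[1])-75
cr=cv2.resize(im[y0:y0+110,x0:x0+120],None,fx=5,fy=5,interpolation=cv2.INTER_CUBIC)
for a,col in ((p,(0,0,255)),(q,(0,255,0)),(r,(255,0,0))): cv2.circle(cr,tuple(int(v) for v in (a-[x0,y0]+.5)*5),5,col,1)
im2=snapshot('scene')[:,:,::-1].copy(); p=proj(cam('scene'),T)[0]; x0,y0=int(p[0])-30,int(p[1])-40
c2=cv2.resize(im2[y0:y0+110,x0:x0+40],None,fx=5,fy=5,interpolation=cv2.INTER_CUBIC); cv2.circle(c2,tuple(int(v) for v in (p-[x0,y0]+.5)*5),5,(0,0,255),1)
cv2.imwrite('pics/s5.png',np.hstack([cr,c2]))
E
```

```text
[346.7024 318.4218] [347.1581 310.4868] [347.6783 301.4279] [[361.0987 103.4748]]
```

View pics/s5.png

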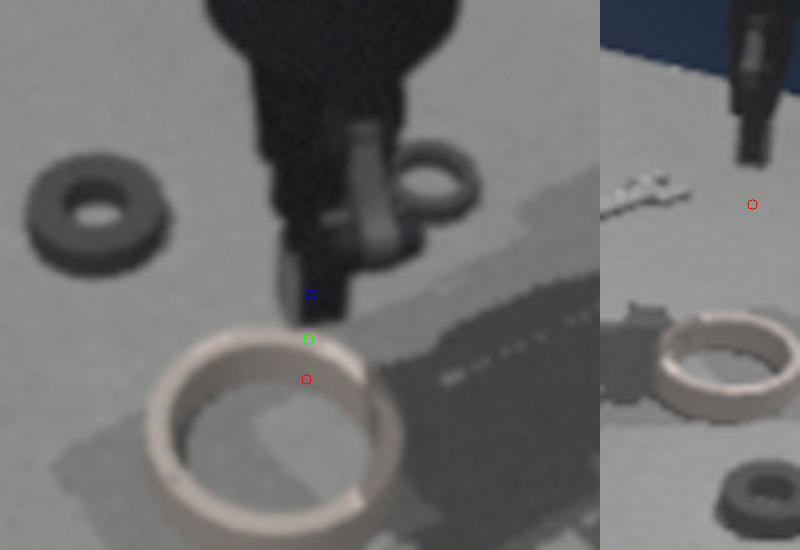

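The real tips (side crop (314,322), scene crop (752,163)) are well above the reported TCP mark, so that explains the miss. I'll triangulate the offset.

```bash
python3 - <<'E'
from h import *
s=status.sense(); T=s['tcp_pos']
a=cam('side');b=cam('scene')
u=proj(a,T)[0]+np.array([314-306,322-379])/5; v=proj(b,T)[0]+np.array([0,163-204])/5
def f(c,p): 
    o=c[3][:3,3]; d=ray(c,*p,0)[0]-o; return o,d/np.linalg.norm(d)
(o1,d1),(o2,d2)=f(a,u),f(b,v)
t=np.linalg.lstsq(np.c_[d1,-d2],o2-o1,rcond=None)[0]; P,Q=o1+t[0]*d1,o2+t[1]*d2
print(P,Q,P-Q,T,'tool',totool((P+Q)/2-T,s))
E
```

```text
[0.4459 0.4236 0.1279] [0.4453 0.4235 0.1281] [ 0.0006  0.0002 -0.0002] [0.4475 0.4232 0.1   ] tool [-27.9599  -1.7408  -0.847 ]
```

arm_command(series=[[[0,0,0,0],[0,0,0,0],[0,0,0,0],[30,0,0,0],[30,0,0,0],[30,0,0,0],[20,0,0,0],[8,0,0,0],[0,0,0,0],[0,0,0,0]]], jaw=45)

```text
t: 6.95
tcp_pos: [0.4485, 0.4239, -0.0171]
tool_rot: [0.424, 0.566, -0.423, 0.566]
force: [-0.2, 0.6, -0.9]
finger_gap: 0.45
```

arm_command(series=[[[3,0,0,0],[2,0,0,0],[0,0,0,0],[0,0,0,0]]])

```text
t: 7.35
tcp_pos: [0.4481, 0.4237, -0.0223]
tool_rot: [0.424, 0.566, -0.423, 0.566]
force: [1.1, -0.0, 1.2]
finger_gap: 0.452
```

arm_command(series=[[[0,0,0,0],[0,0,0,0],[0,0,0,0],[0,0,0,0],[0,0,0,0],[0,0,0,0],[0,0,0,0],[0,0,0,0]]], jaw=0, force=80)

```text
t: 8.15
tcp_pos: [0.448, 0.4233, -0.0223]
tool_rot: [0.423, 0.566, -0.423, 0.566]
force: [-0.3, -2.1, 4.6]
finger_gap: 0.09
```

arm_command(series=[[[-3,0,0,0],[-5,0,0,0],[-10,0,0,0],[-20,0,0,0],[-20,0,0,0],[-20,0,0,0],[-20,0,0,0],[0,0,0,0],[0,0,0,0]]])

```text
t: 9.05
tcp_pos: [0.4479, 0.4237, 0.0756]
tool_rot: [0.424, 0.566, -0.423, 0.566]
force: [0.0, 0.1, -1.9]
finger_gap: 0.085
```

```bash
python3 - <<'E'
from h import *
s,im,c=wrist('w6'); print(s['tcp_pos'],s['force'],s['ft_torque'],s['finger_gap'])
g=snapshot('side')[:,:,::-1]; cv2.imwrite('pics/s6.png',np.hstack([cv2.resize(im[130:330,220:460,::-1],None,fx=2,fy=2),cv2.resize(g[240:380,280:400],(343,400))]))
E
```

```text
[0.4479 0.4237 0.0756] [ 0.0445  0.0811 -1.8579] [0.0975 0.0304 0.0402] 0.0849487074480474
```

View pics/s6.png

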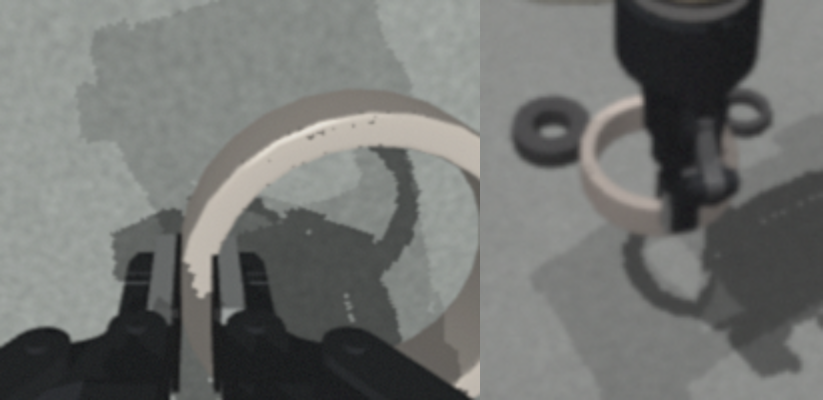

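The ring is lifted, level and firmly held. I'll carry it over the station.

arm_command(series=[[[0,-2,15,0],[0,-5,35,0],[0,-6,42,0],[0,-6,42,0],[0,-6,42,0],[0,-6,42,0],[0,-6,42,0],[0,-6,42,0],[0,-5,42,0],[0,-3.3,30,0]]])

```text
t: 10.15
tcp_pos: [0.5038, 0.0469, 0.0746]
tool_rot: [0.423, 0.566, -0.424, 0.566]
force: [0.1, 0.6, -2.1]
finger_gap: 0.087
```

arm_command(series=[[[10,0,0,0],[10,0,0,0],[0,0,0,0],[0,0,0,0]]])

```text
t: 10.55
tcp_pos: [0.5032, 0.0513, 0.0545]
tool_rot: [0.423, 0.567, -0.423, 0.566]
force: [0.6, -0.1, -2.6]
finger_gap: 0.087
```

```bash
python3 - <<'E'
from h import *
s,im,c=wrist('w7'); print(s['tcp_pos'],s['force'],s['finger_gap'])
z=s['tcp_pos'][2]+.0223+.024; M=R.from_quat(s['tool_rot']).as_matrix()
g=s['tcp_pos']+M[:,2]*.0443; print('guess',g)
yw=-.835;x=np.array([np.cos(yw),np.sin(yw)]);y=np.array([-x[1],x[0]]);S=np.array([.515,.006])
o=im[:,:,::-1].copy()
th=np.linspace(0,2*np.pi,73)
for r,col in ((.048,(0,0,255)),(.039,(0,255,0))):
    q=proj(c,np.c_[g[0]+r*np.cos(th),g[1]+r*np.sin(th),0*th+z]); cv2.polylines(o,[np.int32(q*16)],False,col,1,cv2.LINE_AA,4)
for sx in (-1,1):
    P=S+sx*.039*x-.044*y; q=proj(c,np.c_[P[0]+.009*np.cos(th),P[1]+.009*np.sin(th),0*th+.05]); cv2.polylines(o,[np.int32(q*16)],False,(255,0,255),1,cv2.LINE_AA,4)
cv2.imwrite('pics/w7o.png',cv2.resize(o[100:370,190:510],None,fx=2.2,fy=2.2,interpolation=cv2.INTER_CUBIC))
E
```

```text
[0.5032 0.0513 0.0545] [ 0.5794 -0.1001 -2.6383] 0.08677395725738692
guess [0.5158 0.0088 0.0545]
```

View pics/w7o.png

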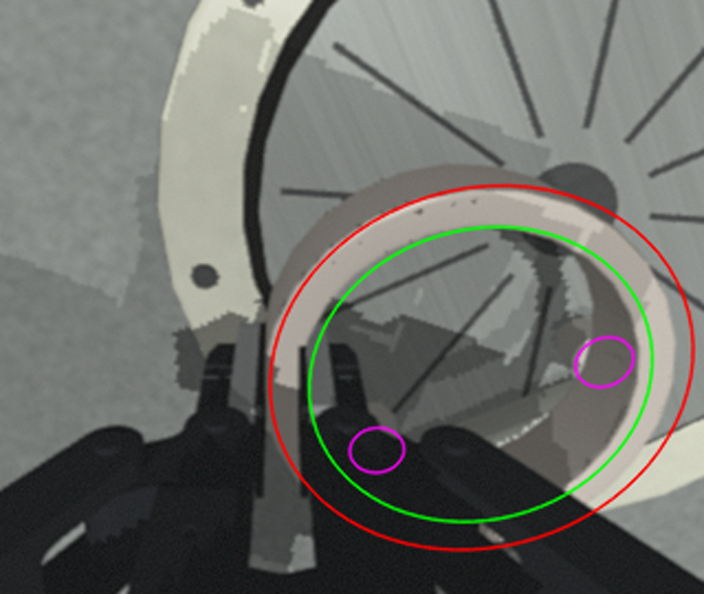

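The held ring's inner edge (left 302, right 640 in the crop) nearly matches the green prediction. The far side reads slightly low, about 0.07 rad if it is a tilt. It is about 2.5 mm clear of the running place, so I'll descend and feel for contact.

arm_command(series=[[[12,0,0,0],[12,0,0,0],[8,0,0,0],[4,0,0,0],[0,0,0,0],[0,0,0,0]]])

```text
t: 11.2
tcp_pos: [0.5046, 0.0503, 0.0192]
tool_rot: [0.423, 0.566, -0.423, 0.566]
force: [0.3, -0.1, -1.9]
finger_gap: 0.086
```

arm_command(series=[[[1,0,0,0],[1,0,0,0],[1,0,0,0],[1,0,0,0],[0,0,0,0]]])

```text
t: 11.7
tcp_pos: [0.5044, 0.0503, 0.0153]
tool_rot: [0.423, 0.566, -0.423, 0.566]
force: [0.2, 0.3, -2.2]
finger_gap: 0.089
```

arm_command(series=[[[1,0,0,0],[1,0,0,0],[1,0,0,0],[0,0,0,0]]])

```text
t: 12.1
tcp_pos: [0.5044, 0.0503, 0.0121]
tool_rot: [0.423, 0.566, -0.423, 0.566]
force: [0.6, 0.3, -2.1]
finger_gap: 0.086
```

arm_command(series=[[[1,0,0,0],[1,0,0,0],[1,0,0,0],[0,0,0,0]]])

```text
t: 12.5
tcp_pos: [0.5044, 0.0503, 0.0092]
tool_rot: [0.423, 0.566, -0.423, 0.566]
force: [0.1, 0.6, -2.0]
finger_gap: 0.092
```

arm_command(series=[[[0.7,0,0,0],[0.7,0,0,0],[0,0,0,0]]])

```text
t: 12.8
tcp_pos: [0.5045, 0.0503, 0.0079]
tool_rot: [0.423, 0.566, -0.423, 0.566]
force: [-1.0, 0.2, -1.6]
finger_gap: 0.087
```

arm_command(series=[[[0.7,0,0,0],[0.7,0,0,0],[0,0,0,0]]])

```text
t: 13.1
tcp_pos: [0.5046, 0.0504, 0.0077]
tool_rot: [0.423, 0.566, -0.423, 0.567]
force: [-2.9, 0.5, 8.4]
finger_gap: 0.088
```

```bash
python3 - <<'E'
from h import *
s=status.sense(); print(s['tcp_pos'],s['force'],s['ft_torque'])
E
```

```text
[0.5046 0.0504 0.0077] [-2.8874  0.4927  8.402 ] [0.1316 0.3442 0.0258]
```

Contact came at exactly the predicted height, with 8 N. I'll ease off and slide the ring gently toward the rollers.

arm_command(series=[[[-0.6,0,0,0],[0,-0.9,0.4,0],[0,-0.9,0.4,0],[0,-0.9,0.4,0],[0,0,0,0]]])

```text
t: 13.6
tcp_pos: [0.504, 0.0486, 0.0077]
tool_rot: [0.424, 0.565, -0.423, 0.567]
force: [1.5, 3.5, 6.0]
finger_gap: 0.09
```

arm_command(series=[[[0,-0.9,0.4,0],[0,0,0,0]]])

```text
t: 13.8
tcp_pos: [0.5036, 0.0478, 0.0077]
tool_rot: [0.424, 0.565, -0.423, 0.568]
force: [1.4, 3.8, 5.2]
finger_gap: 0.085
```

arm_command(series=[[[0,-0.9,0.4,0],[0,0,0,0]]])

```text
t: 14.0
tcp_pos: [0.5031, 0.047, 0.0077]
tool_rot: [0.424, 0.565, -0.423, 0.568]
force: [2.9, 3.9, 5.4]
finger_gap: 0.089
```

arm_command(series=[[[0,-0.9,0.4,0],[0,0,0,0]]])

```text
t: 14.2
tcp_pos: [0.5024, 0.0463, 0.0077]
tool_rot: [0.424, 0.565, -0.422, 0.568]
force: [2.5, 3.6, 5.3]
finger_gap: 0.087
```

```bash
python3 - <<'E'
from h import *
s=status.sense(); print(s['tcp_pos'],s['force'],s['ft_torque'])
E
```

```text
[0.5024 0.0463 0.0077] [2.4882 3.6492 5.2766] [ 0.6255 -0.4727  0.0514]
```

arm_command(series=[[[0,-0.9,0.4,0],[0,0,0,0]]])

```text
t: 14.4
tcp_pos: [0.5017, 0.0456, 0.0077]
tool_rot: [0.424, 0.565, -0.422, 0.568]
force: [3.9, 4.1, 5.0]
finger_gap: 0.087
```

arm_command(series=[[[0,0,0,0],[0,0,0,0],[0,0,0,0],[0,0,0,0],[0,0,0,0]]], jaw=35)

```text
t: 14.9
tcp_pos: [0.4989, 0.0457, 0.0069]
tool_rot: [0.423, 0.567, -0.424, 0.566]
force: [0.1, 0.6, -0.5]
finger_gap: 0.353
```

arm_command(series=[[[-15,0,0,0],[-25,0,0,0],[-40,0,0,0],[-50,20,20,0],[-40,40,20,0],[0,0,0,0],[0,0,0,0]]])

```text
t: 15.6
tcp_pos: [0.5582, 0.0272, 0.1647]
tool_rot: [0.424, 0.566, -0.423, 0.567]
force: [-1.0, 0.6, -0.9]
finger_gap: 0.349
```

```bash
python3 - <<'E'
from h import *
s,im,c=wrist('w8'); print(s['tcp_pos'],s['force'],s['finger_gap'])
S=np.array([.515,.006]); print(proj(c,[*S,.054]))
yw=-.835;x=np.array([np.cos(yw),np.sin(yw)]);y=np.array([-x[1],x[0]])
for t in ring_top(im,c,proj(c,[*S,.054])[0],.054,0,150,255,w=75): print(*t, (t[0]-S)@x,(t[0]-S)@y)
o=im[:,:,::-1].copy(); th=np.linspace(0,2*np.pi,73)
for sx in (-1,1):
    P=S+sx*.039*x-.044*y; q=proj(c,np.c_[P[0]+.009*np.cos(th),P[1]+.009*np.sin(th),0*th+.05]); cv2.polylines(o,[np.int32(q*16)],False,(255,0,255),1,cv2.LINE_AA,4)
cv2.imwrite('pics/w8o.png',cv2.resize(o[100:330,170:470],None,fx=2.4,fy=2.4,interpolation=cv2.INTER_CUBIC))
E
```

```text
[0.5582 0.0272 0.1647] [-1.0406  0.5915 -0.8526] 0.34905108686624337
[[326.3157 230.5155]]
[0.513  0.0602] 0.02997915122492327 0.027447006628839275 -0.04155106106711256 0.034874388157131224
[0.5136 0.0056] 0.04299555762548603 0.006135239005995344 -0.0006114362143067817 -0.0013174224248092734
[0.4589 0.0199] 0.013552465338976812 0.011513503677043062 -0.047945591846744164 -0.032221020085930405
```

View pics/w8o.png

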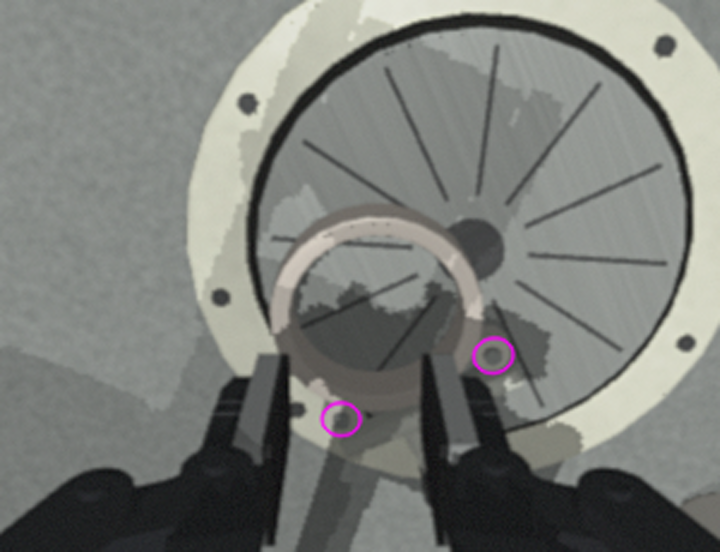

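The ring stands in the yoke. The roller predictions (crop (493,355) and (341,420)) match the rollers seen, and the ring centre reads about (-0.6,-1.3) mm from the station. Next is the block.

arm_command(series=[[[-3,-20.6,38,0],[-3,-20.6,38,0],[-3,-20.6,38,0],[-3,-20.6,38,0],[0,-20.6,38,0],[0,-20.6,38,0],[0,-20.6,38,0],[0,-20.6,38,0],[0,-20.6,38,0],[0,-20.6,37,0]]], jaw=60)

```text
t: 16.65
tcp_pos: [0.4648, -0.3937, 0.1735]
tool_rot: [0.424, 0.568, -0.423, 0.564]
force: [-0.3, -0.1, 0.4]
finger_gap: 0.603
```

arm_command(series=[[[0,0,0,0],[0,0,0,0],[0,0,0,0]]])

```text
t: 16.95
tcp_pos: [0.4662, -0.3917, 0.1744]
tool_rot: [0.424, 0.568, -0.423, 0.565]
force: [0.6, 0.6, 0.5]
finger_gap: 0.599
```

```bash
python3 - <<'E'
from h import *
# ring centre, from w8 edge points read off by eye
s8=dict(tcp_pos=np.array([.5582,.0272,.1647]),tool_rot=status.sense()['tool_rot']); P=ray(cam('wrist',s8),[283.3,371.2,327.5],[225,227,189.6],.054); print('ring',*circ(P))
s,im,c=wrist('w9'); print(s['tcp_pos'],s['q'])
print(proj(c,[.468,-.395,.062]),proj(c,[.468,-.395,.026]))
g=cv2.cvtColor(im,cv2.COLOR_RGB2GRAY)
o=im[:,:,::-1]; cv2.imwrite('pics/w9o.png',cv2.resize(o[100:330,170:470],None,fx=2.4,fy=2.4,interpolation=cv2.INTER_CUBIC))
E
```

```text
ring [0.5132 0.0052] 0.04709628467083233
[ 0.4662 -0.3917  0.1744] [-0.8823  0.5367  1.4967  0.0004  1.113   0.4008]
[[322.9609 186.2052]] [[322.5937 177.3446]]
```

View pics/w9o.png

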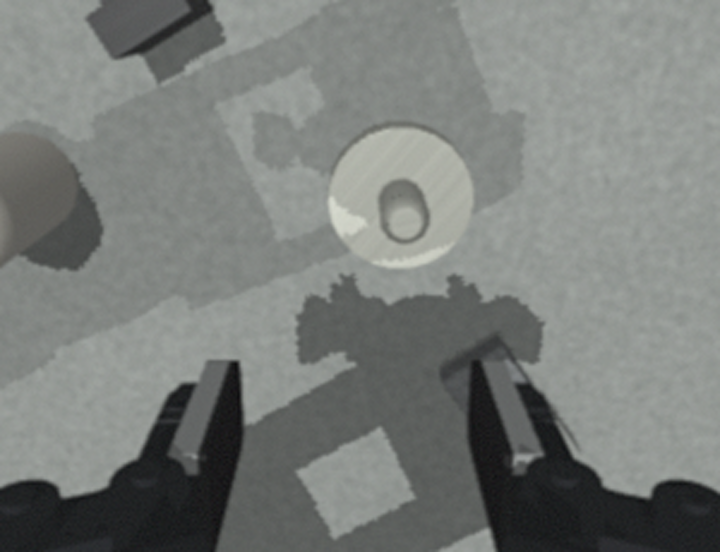

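The disc centre is at crop (401,197), full-frame (337.1,182.1), and the stem top at crop (405,219), full-frame (338.8,191.2). Two pictures are spare after the planned 12.

```bash
python3 - <<'E'
from h import *
s=status.sense(); c=cam('wrist',s); 
a=ray(c,337.1,182.1,.026)[0]; b=ray(c,338.8,191.2,.062)[0]; print(a,b)
p=np.r_[((a+b)/2)[:2],s['tcp_pos'][2]]; print(s['tcp_pos'],totool(p-s['tcp_pos'],s))
E
```

```text
[ 0.4678 -0.4126  0.026 ] [ 0.468  -0.4122  0.062 ]
[ 0.4667 -0.3917  0.1748] [-0.0674 -4.6914 20.2327]
```

arm_command(series=[[[0,-2.5,10,0],[20,-2.2,10.2,0],[30,0,0,0],[30,0,0,0],[30,0,0,0],[30,0,0,0],[20,0,0,0],[10,0,0,0],[0,0,0,0],[0,0,0,0]]])

```text
t: 18.0
tcp_pos: [0.4691, -0.4155, 0.0067]
tool_rot: [0.423, 0.566, -0.423, 0.567]
force: [-0.2, 0.5, 0.1]
finger_gap: 0.601
```

arm_command(series=[[[0,0,0,0],[0,0,0,0],[0,0,0,0],[0,0,0,0],[0,0,0,0],[0,0,0,0],[0,0,0,0],[0,0,0,0]]], jaw=0, force=60)

```text
t: 18.8
tcp_pos: [0.4686, -0.4148, 0.0075]
tool_rot: [0.423, 0.566, -0.423, 0.567]
force: [-1.1, 2.1, 6.6]
finger_gap: 0.225
```

arm_command(series=[[[-4,0,0,0],[-10,0,0,0],[-20,0,0,0],[-30,0,0,0],[-30,0,0,0],[-30,0,0,0],[-25,0,0,0],[-10,0,0,0],[0,0,0,0]]])

```text
t: 19.7
tcp_pos: [0.469, -0.4158, 0.1667]
tool_rot: [0.423, 0.565, -0.424, 0.568]
force: [-0.4, -0.0, -3.6]
finger_gap: 0.226
```

arm_command(series=[[[0,6,-15,0],[0,16,-38,0],[0,18,-44,0],[0,18,-44,0],[0,18,-44,0],[0,18,-44,0],[0,18,-44,0],[0,18,-44,0],[0,18,-42,0],[0,13.8,-31,0]]])

```text
t: 20.7
tcp_pos: [0.5105, 0.0089, 0.1632]
tool_rot: [0.422, 0.569, -0.423, 0.565]
force: [0.4, -0.3, -3.4]
finger_gap: 0.228
```

arm_command(series=[[[20,0,0,0],[20,0,0,0],[10,0,0,0],[0,0,0,0],[0,0,0,0]]])

```text
t: 21.2
tcp_pos: [0.5128, 0.0049, 0.1146]
tool_rot: [0.423, 0.567, -0.424, 0.566]
force: [0.1, 0.5, -3.5]
finger_gap: 0.233
```

```bash
python3 - <<'E'
from h import *
s,im,c=wrist('w10'); print(s['tcp_pos'],s['force'],s['finger_gap'])
o=im[:,:,::-1].copy(); th=np.linspace(0,2*np.pi,73)
M=R.from_quat(s['tool_rot']).as_matrix(); zb=s['tcp_pos'][2]-.0075
def dr(P,r,z,col):
    q=proj(c,np.c_[P[0]+r*np.cos(th),P[1]+r*np.sin(th),0*th+z]); cv2.polylines(o,[np.int32(q*16)],False,col,1,cv2.LINE_AA,4)
dr(s['tcp_pos'],.035,zb+.026,(0,0,255)); dr((.5134,.0053),.048,.054,(0,255,0)); dr((.5134,.0053),.039,.054,(0,255,0))
cv2.imwrite('pics/w10o.png',cv2.resize(o[100:330,170:470],None,fx=2.4,fy=2.4,interpolation=cv2.INTER_CUBIC))
E
```

```text
[0.5128 0.0049 0.1146] [ 0.0571  0.5126 -3.5142] 0.23261129300437808
```

View pics/w10o.png

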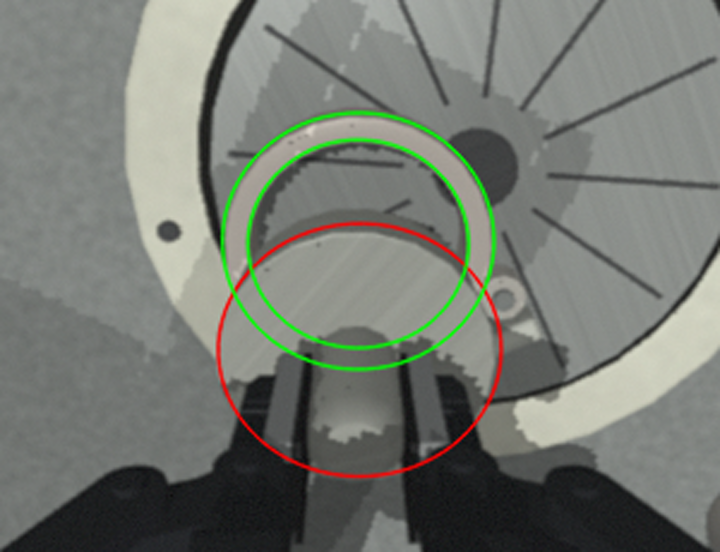

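The ring matches the green prediction exactly. The held disc's front edge is at about crop row 230, against the red prediction at 222. I'll measure that offset.

```bash
python3 - <<'E'
from h import *
from scipy.optimize import least_squares
s=dict(tcp_pos=np.array([.5128,.0049,.1146]),tool_rot=status.sense()['tool_rot']); c=cam('wrist',s)
g=cv2.GaussianBlur(cv2.cvtColor(cv2.imread('pics/w10.png'),cv2.COLOR_BGR2GRAY),(3,3),0).astype(float)
uv=[]
for u in range(284,357,4):
    col=g[185:226,u]; d=np.diff(col); pk=[i for i in range(len(d)) if d[i]>5]; i=int(np.argmax(d)); uv.append((u,185.5+i,d[i]))
uv=np.array(uv); print(uv.T)
np.save('uv.npy',uv)
E
```

```text
[[284.  288.  292.  296.  300.  304.  308.  312.  316.  320.  324.  328.
  332.  336.  340.  344.  348.  352.  356. ]
 [206.5 203.5 201.5 200.5 198.5 197.5 196.5 196.5 196.5 196.5 196.5 197.5
  198.5 199.5 200.5 201.5 204.5 206.5 208.5]
 [ 20.   20.   22.   24.   23.   26.   26.   25.   26.   27.   25.   23.
   24.   24.   22.   20.   21.   22.   20. ]]
```

```bash
python3 - <<'E'
from h import *
from scipy.optimize import least_squares
s=status.sense(); s['tcp_pos']=np.array([.5128,.0049,.1146]); c=cam('wrist',s); uv=np.load('uv.npy')
zb=s['tcp_pos'][2]-.0075+.026
for dz in (0,-.003,-.006):
    P=ray(c,uv[:,0]+.5,uv[:,1]+.5,zb+dz)[:,:2]
    r=least_squares(lambda p: np.linalg.norm(P-p,axis=1)-.035,s['tcp_pos'][:2]); print(dz,circ(P)[1],r.x,totool(np.r_[r.x-s['tcp_pos'][:2],0],s),'res',abs(r.fun).max())
E
```

```text
0 0.034445711821620616 [0.5101 0.005 ] [-0.0008 -2.5303 -0.807 ] res 0.00036461865862117554
-0.003 0.03511154248286647 [0.5093 0.0047] [-0.001  -3.4695 -0.7729] res 0.00039771114214726816
-0.006 0.035777373144095 [0.5084 0.0044] [-0.0013 -4.407  -0.7386] res 0.0004983359788617789
```

arm_command(series=[[[10,2.8,0.6,0],[15,0,0,0],[15,0,0,0],[8,0,0,0],[0,0,0,0],[0,0,0,0]]])

```text
t: 21.85
tcp_pos: [0.5165, 0.0049, 0.0672]
tool_rot: [0.424, 0.566, -0.423, 0.566]
force: [0.6, -0.3, -3.7]
finger_gap: 0.232
```

```bash
cat > fit.py <<'E'
from h import *
from scipy.optimize import least_squares
def edge(g,us,v0,v1,up):
    out=[]
    for u in us:
        d=np.diff(g[v0:v1,u])*(1 if up else -1); i=int(np.argmax(d)); out.append((u+.5,v0+i+1.,d[i]))
    return np.array(out)
def fitc(c,uv,z,r,p0):
    P=ray(c,uv[:,0],uv[:,1],z)[:,:2]
    q=least_squares(lambda p: np.linalg.norm(P-p,axis=1)-r,p0,loss='soft_l1',f_scale=.0005); return q.x,np.abs(q.fun)
E
python3 - <<'E'
from fit import *
s,im,c=wrist('w11'); print(s['tcp_pos'],s['force'])
g=cv2.GaussianBlur(cv2.cvtColor(im,cv2.COLOR_RGB2GRAY),(3,3),0).astype(float)
a=proj(c,[.5134,.0053,.054])[0]; print('ring px',a)
b=s['tcp_pos']+R.from_quat(s['tool_rot']).apply([0,-.0028,-.0008]); print('disc top edge px', proj(c,b+R.from_quat(s['tool_rot']).apply([0,.035,0])-[0,0,.0075-.026]),'ring outer/inner',proj(c,[.5134+.046,.0053+.0136,.054]),proj(c,[.5134+.0374,.0053+.011,.054]))
for u in (300,318,336): print(g[130:215:2,u].astype(int))
E
```

```text
[0.5165 0.0049 0.0672] [ 0.6473 -0.2571 -3.7038]
ring px [317.3704 230.8139]
disc top edge px [[318.1783 197.3783]] ring outer/inner [[317.3185 163.157 ]] [[317.4126 176.6673]]
[134 132 132 108  73  99 128 131 131 130 130 142 146 137 127 122 108 105
 112 159 171 161 162 159 154 111  77  71  93 120 105  98  98  97 109 154
 152 149 149 148 147 149 149]
[137 136 136 136 135 133 132 132 132 111  74  99 127 127 120 105 104 110
 165 172 163 161 158 152 121 119 122 100  72  93  97  96  96 117 157 153
 151 149 149 148 146 146 146]
[138 139 138 137 136 136 135 134 133 131 129 128 128 128 127 113  97 101
 104 140 165 162 159 158 156 135 118 121  83  84 100  95  95  93 100 142
 149 146 146 147 148 148 146]
```

Predictions hold to about 1 px (ring edges at rows 165/178, disc edge at 197.5). I'll make a small correction and lower into the ring.

arm_command(series=[[[2,-0.8,0,0],[2,0,0,0],[2,0,0,0],[2,0,0,0],[0,0,0,0]]])

```text
t: 22.4
tcp_pos: [0.5152, 0.0049, 0.0587]
tool_rot: [0.423, 0.566, -0.423, 0.566]
force: [0.3, -1.3, -2.8]
finger_gap: 0.226
```

arm_command(series=[[[3,0,0,0],[3,0,0,0],[3,0,0,0],[0,0,0,0]]])

```text
t: 22.8
tcp_pos: [0.515, 0.0049, 0.0494]
tool_rot: [0.423, 0.567, -0.424, 0.566]
force: [-1.2, 0.3, -3.4]
finger_gap: 0.229
```

arm_command(series=[[[3,0,0,0],[3,0,0,0],[2,0,0,0],[0,0,0,0]]])

```text
t: 23.2
tcp_pos: [0.5151, 0.0049, 0.0416]
tool_rot: [0.423, 0.567, -0.424, 0.566]
force: [-0.6, 0.6, -3.1]
finger_gap: 0.227
```

It has entered the ring freely. I'll go on to contact at about 0.0375.

arm_command(series=[[[1,0,0,0],[1,0,0,0],[1,0,0,0],[0.5,0,0,0],[0,0,0,0]]])

```text
t: 23.7
tcp_pos: [0.5153, 0.0048, 0.0384]
tool_rot: [0.423, 0.566, -0.423, 0.566]
force: [0.1, 0.7, -3.5]
finger_gap: 0.231
```

arm_command(series=[[[0.5,0,0,0],[0.5,0,0,0],[0,0,0,0]]])

```text
t: 24.0
tcp_pos: [0.5154, 0.0049, 0.0375]
tool_rot: [0.423, 0.566, -0.423, 0.566]
force: [-0.2, -0.2, -2.2]
finger_gap: 0.235
```

```bash
python3 - <<'E'
from fit import *
s,im,c=wrist('w12'); print(s['tcp_pos'],s['force'],s['ft_torque'])
g=cv2.GaussianBlur(cv2.cvtColor(im,cv2.COLOR_RGB2GRAY),(3,3),0).astype(float)
for u in (300,318,336): print(g[130:215:2,u].astype(int))
for v in (190,200,210): print(g[v,210:430:2].astype(int))
E
```

```text
[0.5154 0.0049 0.0375] [-0.2017 -0.1701 -2.1863] [ 0.0543 -0.0391 -0.0166]
[134 135 134 133 133 126  89  70 105 129 129 128 133 140 134 130 128 127
 126 116 106 107 108 131 182 166 150 162 160 158 144 102 100  99 110 156
 154 151 150 149 150 150 151]
[140 139 138 137 137 137 136 134 133 133 133 129  96  70 101 128 128 125
 115 105 106 105 124 179 169 163 162 160 158 138 102  97  98 121 158 150
 152 151 151 150 148 146 148]
[144 141 140 140 140 139 139 137 135 133 132 132 132 131 130 130 131 127
  96  86 103 103 104 128 168 164 162 161 159 158 148 107  95  94  96 143
 151 147 148 149 149 149 148]
[194 194 193 193 191 192 192 192 156  58  35  43 115 143 145 144 138 109
  98 104 107 108 110 111 114 115 114 106 107 123 149 164 164 160 153 162
 161 162 160 160 159 159 158 154 151 144 136 129 118 112 106 100  96 101
 102 103 102  98  98 101 107 120 133 148 154 157 158 159 159 159 159 159
 160 160 160 161 162 161 150 121  98  89  75  67  66  65  64  63  64  64
  64  65  65  65  65  65  65  65  68  96 120 121 121 122 123 132 131 120
 120 120]
[194 194 195 195 194 193 193 194 180  86  36  44 119 145 143 140 124 121
 122 123 123 122 117 114 144 162 163 159 156 160 160 159 158 156 141 107
  92  90  97  99 100 104 115 130 146 156 156 148 151 142 148 151 152 153
 150 146 151 151 149 148 150 152 151 143 127 114 104  95  94  92  91  89
  96 122 143 155 158 159 159 159 160 160 161 159 136  95  67  64  64  66
  65  65  66  66  67  67  66  65  65  65  99 131 133 123 121 122 122 123
 121 119]
[196 195 195 193 193 192 192 192 193 154  57  34  43 102 125 124 122 122
 120 118 136 160 161 160 160 160 159 158 151 111  72  76  88 101 121 145
 152 149 150 152 153 153 151 151 150 150 150 151 151 153 154 151 149 150
 148 146 148 151 152 150 147 147 148 149 149 148 148 149 148 150 153 155
 154 140 108  87  80  63  67 112 151 159 159 159 160 160 160 155 116  70
  65  66  66  66  65  64  65  64  74 107 120 122 123 123 121 121 121 122
 123 122]
```

```bash
python3 - <<'E'
from fit import *
s=status.sense(); c=cam('wrist',s); im=cv2.imread('pics/w12.png'); g=cv2.GaussianBlur(cv2.cvtColor(im,cv2.COLOR_BGR2GRAY),(3,3),0).astype(float)
us=range(290,348,3)
o=[];i=[];d=[]
for u in us:
    col=g[165:212,u]; br=col>135
    k=int(np.argmax(br[5:]))+5      # ring outer edge
    e=k+3+int(np.argmax(~br[k+3:])); f=e+int(np.argmax(br[e:]))
    o.append((u+.5,165+k)); i.append((u+.5,165+e)); d.append((u+.5,165+f))
for n,q,z,r in (('outer',o,.054,.048),('inner',i,.054,.039),('disc',d,.056,.035)):
    x,res=fitc(c,np.array(q),z,r,[.514,.005]); print(n,x,res.max(),totool(np.r_[x-s['tcp_pos'][:2],0],s)[1:])
E
```

```text
outer [0.5119 0.0049] 0.000567657092774676 [-3.3359 -1.0386]
inner [0.513  0.0048] 0.00036411181754262417 [-2.2818 -0.6309]
disc [0.5125 0.0053] 0.00043116244221377137 [-2.627  -1.2385]
```

The block is centred in the ring within about 1 mm. I'll touch down and release.

arm_command(series=[[[0.6,0,0,0],[0.4,0,0,0],[0,0,0,0]]])

```text
t: 24.35
tcp_pos: [0.5154, 0.0049, 0.0374]
tool_rot: [0.423, 0.566, -0.423, 0.566]
force: [-1.8, 0.2, 5.4]
finger_gap: 0.233
```

arm_command(series=[[[0,0,0,0],[0,0,0,0],[0,0,0,0],[0,0,0,0],[0,0,0,0],[0,0,0,0]]], jaw=60)

```text
t: 24.95
tcp_pos: [0.5154, 0.0048, 0.0364]
tool_rot: [0.423, 0.566, -0.423, 0.566]
force: [0.5, 0.0, 0.1]
finger_gap: 0.601
```

arm_command(series=[[[-10,0,0,0],[-20,0,0,0],[-30,0,0,0],[-40,0,0,0],[-30,0,0,0],[0,0,0,0]]])

```text
t: 25.55
tcp_pos: [0.5187, 0.0043, 0.1714]
tool_rot: [0.425, 0.563, -0.422, 0.57]
force: [0.2, 0.7, 0.2]
finger_gap: 0.6
```

arm_command(series=[[[0,10,-24,0],[0,15,-37,0],[0,15,-37,0],[0,15,-37,0],[0,15,-37,0],[0,15,-37,0],[0,14.9,-35.3,0],[0,0,0,0],[0,0,0,0],[0,0,0,0]]], jaw=100)

```text
t: 26.55
tcp_pos: [0.5413, 0.2663, 0.1659]
tool_rot: [0.423, 0.566, -0.424, 0.566]
force: [-0.1, -0.5, -1.6]
finger_gap: 0.997
```

```bash
python3 - <<'E'
from fit import *
s,im,c=wrist('w13'); print(s['tcp_pos'],s['q'][5])
p=proj(c,[.5395,.2675,.018])[0]; print(p)
g=cv2.cvtColor(im,cv2.COLOR_RGB2GRAY)
for w in (55,65): 
    for t in ring_top(im,c,p,.018,0,0,110,w=w): print(*t,totool(np.r_[t[0]-s['tcp_pos'][:2],0],s)[1:])
cv2.imwrite('pics/w13o.png',cv2.resize(im[100:330,170:470,::-1],None,fx=2.4,fy=2.4,interpolation=cv2.INTER_CUBIC))
u,v=p.astype(int); print(g[v-60:v+60:2,u].astype(int)); print(g[v,u-60:u+60:2])
E
```

```text
[0.5413 0.2663 0.1659] 1.5572211657923112
[317.2506 179.3046]
[0.5414 0.2636] 0.030053218873250492 0.0013826671285834605 [-0.7425  2.6729]
[0.4997 0.252 ] 0.026990044828479266 0.012556962716887289 [-43.9951   2.0107]
[0.5416 0.2632] 0.011766987861364913 0.0019542747996617506 [-0.5987  3.1245]
[0.5414 0.2636] 0.030053218873250492 0.0013826671285834605 [-0.7425  2.6729]
[0.4836 0.248 ] 0.030379317807610048 0.028910425241370052 [-60.6102   1.3177]
[0.5416 0.2632] 0.011766987861364913 0.0019542747996617506 [-0.5987  3.1245]
[121 119 123 121 119 119 122 121 120 123 123 122 126 125 122 125 116  52
  70  71  69  67  72  71  67  84 114 123 125 123 121 120 124 128 103  42
  64  84  79  81  78  78  82 139 142 143 147 144 140 121 121 121 123 107
  69  71  72  79  66  68]
[148 145 145 139 134 139 139 138 134 134 138 138 139 139 135 135 137 124
 123 100  67  68  69  69  70  67  52 107 121 120 121 123 124 122 123 124
 124 127  73  67  69  70  70  64  67  80 124 123 127 130 128 128 125 125
 127 125 124 124 120 119]
```

arm_command(series=[[[25,1.7,3.5,0],[35,0,0,0],[35,0,0,0],[35,0,0,0],[30,0,0,0],[20,0,0,0],[8,0,0,0],[0,0,0,0],[0,0,0,0]]])

```text
t: 27.5
tcp_pos: [0.5456, 0.2641, -0.0206]
tool_rot: [0.424, 0.566, -0.423, 0.566]
force: [-0.0, 0.2, 0.3]
finger_gap: 0.999
```

arm_command(series=[[[3,0,0,0],[3,0,0,0],[2,0,0,0],[0,0,0,0],[0,0,0,0]]])

```text
t: 28.0
tcp_pos: [0.5447, 0.2646, -0.0294]
tool_rot: [0.423, 0.566, -0.423, 0.566]
force: [0.5, -0.4, -0.4]
finger_gap: 1.001
```

arm_command(series=[[[0,0,0,0],[0,0,0,0],[0,0,0,0],[0,0,0,0],[0,0,0,0],[0,0,0,0]]], jaw=0, force=60)

```text
t: 28.6
tcp_pos: [0.5449, 0.2643, -0.0285]
tool_rot: [0.423, 0.566, -0.423, 0.567]
force: [-0.6, -1.5, 5.3]
finger_gap: 0.671
```

arm_command(series=[[[-4,0,0,0],[-10,0,0,0],[-20,0,0,0],[-30,0,0,0],[-35,0,0,0],[-30,0,0,0],[-20,0,0,0],[0,0,0,0]]])

```text
t: 29.4
tcp_pos: [0.5469, 0.2653, 0.123]
tool_rot: [0.425, 0.565, -0.421, 0.568]
force: [1.1, 0.1, -3.2]
finger_gap: 0.67
```

arm_command(series=[[[0,-6,15,0],[0,-14,33,0],[0,-17,40,0],[0,-17,40,0],[0,-17,40,0],[0,-17,40,0],[0,-13.7,32.5,0],[0,0,0,0],[0,0,0,0],[0,0,0,0]]])

```text
t: 30.4
tcp_pos: [0.5141, 0.0056, 0.1185]
tool_rot: [0.423, 0.567, -0.424, 0.565]
force: [0.4, 0.7, -3.1]
finger_gap: 0.668
```

```bash
python3 - <<'E'
from fit import *
s,im,c=wrist('w14'); print(s['tcp_pos'],s['force'],s['finger_gap'])
o=im[:,:,::-1].copy(); th=np.linspace(0,2*np.pi,73)
tw=lambda v: s['tcp_pos']+R.from_quat(s['tool_rot']).apply(v)
def dr(P,r,z,col):
    q=proj(c,np.c_[P[0]+r*np.cos(th),P[1]+r*np.sin(th),0*th+z]); cv2.polylines(o,[np.int32(q*16)],False,col,1,cv2.LINE_AA,4)
b=tw([0,-.0025,-.0008]); zt=s['tcp_pos'][2]+.0465
dr(b,.03,zt,(0,0,255)); dr(b,.014,zt,(0,0,255)); dr((.5127,.005),.011,.087,(0,255,0)); dr((.5127,.005),.035,.056,(0,255,0))
cv2.imwrite('pics/w14o.png',cv2.resize(o[100:330,170:470],None,fx=2.4,fy=2.4,interpolation=cv2.INTER_CUBIC))
E
```

```text
[0.5141 0.0056 0.1185] [ 0.3985  0.7306 -3.0691] 0.6676873885915162
```

View pics/w14o.png

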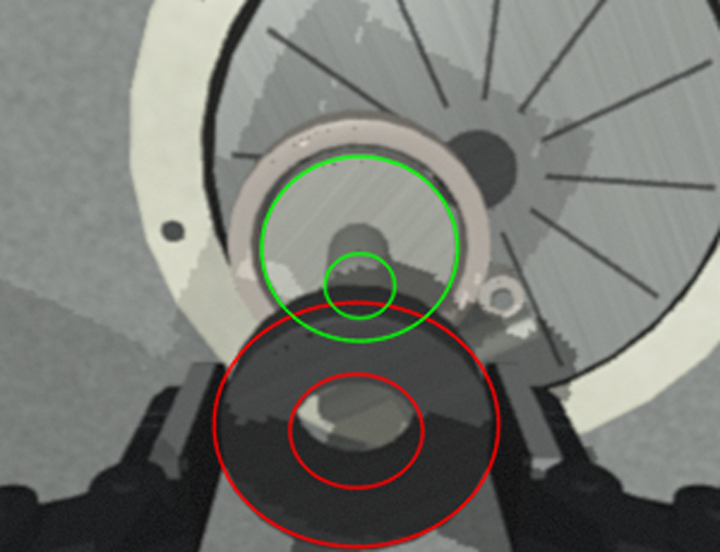

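The green disc prediction fits. The held weight's hole rim (upper edge at about row 380, columns 298–412) is close to the red prediction. I'll measure its offset numerically.

```bash
python3 - <<'E'
from fit import *
s=status.sense(); s['tcp_pos']=np.array([.5141,.0056,.1185]); c=cam('wrist',s); im=cv2.imread('pics/w14.png'); g=cv2.GaussianBlur(cv2.cvtColor(im,cv2.COLOR_BGR2GRAY),(3,3),0).astype(float)
zt=s['tcp_pos'][2]+.0465
for n,us,v0,v1,r in (('hole',range(304,332,3),252,272,.014),('outer',range(290,348,4),220,236,.03)):
    e=edge(g,us,v0,v1,True); x,res=fitc(c,e[:,:2],zt,r,s['tcp_pos'][:2]); print(n,e[:,1],e[:,2].astype(int)); print(totool(np.r_[x-s['tcp_pos'][:2],0],s)[1:],res.max(),circ(ray(c,e[:,0],e[:,1],zt))[1])
print(g[215:245,318].astype(int),g[250:290,318].astype(int))
E
```

```text
hole [262. 261. 260. 260. 260. 260. 260. 260. 261. 262.] [10 11  9  7  7  7  9  9 10 10]
[-4.7279 -0.8014] 0.0003128986583105179 0.01787681593336058
outer [235. 235. 235. 234. 232. 232. 232. 232. 232. 232. 232. 234. 235. 235.
 235.] [ 2  6 10 11 11 10 10 11 11 10  9  9  9  6  2]
[-5.5533 -0.5558] 0.0011570345476248599 0.03773054438561072
[91 90 87 74 57 47 45 45 46 47 47 47 47 47 48 52 60 71 76 73 70 69 69 68
 68 68 68 68 69 70] [ 69  69  70  70  70  69  68  67  69  75  82  86  87  89  90  91  92  92
  92  91  90  91  95 100 102 102 102 102 103 104 105 103  97  86  76  72
  68  59  46  39]
```

arm_command(series=[[[10,3.2,0.6,0],[15,0,0,0],[12,0,0,0],[8,0,0,0],[4,0,0,0],[0,0,0,0],[0,0,0,0],[0,0,0,0]]])

```text
t: 31.25
tcp_pos: [0.5189, 0.0053, 0.0709]
tool_rot: [0.424, 0.566, -0.423, 0.567]
force: [0.2, -0.2, -2.9]
finger_gap: 0.669
```

```bash
python3 - <<'E'
from fit import *
s,im,c=wrist('w15'); print(s['tcp_pos'],s['force'])
g=cv2.GaussianBlur(cv2.cvtColor(im,cv2.COLOR_RGB2GRAY),(3,3),0).astype(float)
zt=s['tcp_pos'][2]+.0465
tw=lambda v: s['tcp_pos']+R.from_quat(s['tool_rot']).apply(v)
b=tw([0,-.0047,-.0007]); print('held est',b)
S=np.array([.5127,.005])
for z,n in ((.092,'stemtop'),):
    for dx in (-.0085,0,.0085): print(n,dx,proj(c,[*(S+dx*np.array([.959,.283])),z])[0],proj(c,[*(S+dx*np.array([.283,-.959])),z])[0])
print('hole rim up/down/left/right',*[proj(c,np.r_[b[:2],zt]+np.r_[(R.from_quat(s['tool_rot']).apply(v))[:2],0])[0] for v in ([0,.014,0],[0,-.014,0],[0,0,-.014],[0,0,.014])])
e=edge(g,range(284,353,4),205,260,True); print(e.T.astype(int))
print(g[200:310,318].astype(int)); print('row265',g[265,285:352].astype(int)); print('row272',g[272,285:352].astype(int))
E
```

```text
[0.5189 0.0053 0.0709] [ 0.1866 -0.1995 -2.9478]
held est [0.5142 0.0046 0.0709]
stemtop -0.0085 [316.9982 272.3508] [302.6676 259.9316]
stemtop 0 [316.9925 259.9379] [316.9925 259.9379]
stemtop 0.0085 [316.9867 247.1226] [331.3174 259.9442]
hole rim up/down/left/right [318.4145 259.1007] [318.341  306.0925] [290.8996 283.2986] [345.8533 283.3323]
[[284 288 292 296 300 304 308 312 316 320 324 328 332 336 340 344 348 352]
 [241 238 237 235 234 233 232 259 259 259 259 232 233 234 236 237 238 242]
 [  7   7  12   9  10  13  11  28  32  34  31  10  12  10  11  11   8   7]]
[156 158 159 160 160 159 159 157 155 156 157 155 140 115  96  90  88  87
  77  59  47  44  45  45  46  47  47  47  47  47  49  57  69  75  74  70
  69  68  68  68  67  67  68  68  70  71  70  70  70  70  69  69  69  69
  70  69  67  69  85 117 147 159 161 159 153 137 110  92  88  87  88  89
  90  90  90  89  89  89  90  93  96  97  96  95  95  96  90  74  52  39
  38  39  40  40  39  38  39  41  40  40  40  40  40  40  40  41  42  42
  41  41]
row265 [ 69  68  68  68  69  69  70  70  70  69  68  67  68  72  77  82  86  87
  87  86  87  97 117 138 152 158 158 157 157 156 153 145 139 137 129 112
 101 103 108 111 110 105  94  86  83  85  87  88  89  88  85  81  75  70
  68  67  67  68  68  68  68  68  68  69  70  70  70]
row272 [68 68 67 67 67 67 64 59 60 70 83 88 89 89 89 89 90 89 89 90 90 89 89 89
 89 89 90 90 90 89 89 90 90 90 90 90 89 89 89 88 88 88 89 89 89 89 90 90
 89 89 88 89 89 89 89 87 76 63 60 65 68 69 69 67 64 61 61]
```

arm_command(series=[[[3,-1.2,-0.5,0],[2,0,0,0],[2,0,0,0],[2,0,0,0],[0,0,0,0],[0,0,0,0]]])

```text
t: 31.9
tcp_pos: [0.5171, 0.0055, 0.0614]
tool_rot: [0.423, 0.566, -0.423, 0.566]
force: [0.1, -0.0, -4.2]
finger_gap: 0.671
```

arm_command(series=[[[1.5,0,0,0],[1.5,0,0,0],[1.5,0,0,0],[0,0,0,0]]])

```text
t: 32.3
tcp_pos: [0.5169, 0.0056, 0.0567]
tool_rot: [0.423, 0.566, -0.423, 0.566]
force: [-0.2, -0.4, -2.4]
finger_gap: 0.672
```

```bash
python3 - <<'E'
from fit import *
s,im,c=wrist('w16'); print(s['tcp_pos'],s['force'],s['ft_torque'])
g=cv2.GaussianBlur(cv2.cvtColor(im,cv2.COLOR_RGB2GRAY),(3,3),0).astype(float)
for v in range(256,292,5): print(v,g[v,288:350:2].astype(int))
E
```

```text
[0.5169 0.0056 0.0567] [-0.2342 -0.449  -2.3792] [ 0.0554 -0.0566  0.0062]
256 [68 70 71 70 70 70 70 70 69 70 69 70 69 69 68 68 67 67 67 67 68 69 68 69
 69 69 69 68 68 68 69]
261 [ 71  70  69  69  70  69  68  68  81 106 132 149 162 163 163 162 161 160
 157 143 115  92  75  67  67  68  68  68  68  69  68]
266 [ 69  70  70  68  68  80  99 117 131 149 158 158 158 158 158 158 157 157
 157 157 156 141 111  98  87  75  67  68  70  70  71]
271 [ 68  67  65  77  91  92  90 101 117 144 155 154 155 156 154 148 116 108
  93  91  94  91  85  83  88  90  89  70  67  70  70]
276 [ 48  48  41  44  74  89  89  89  87  92 125 118  92  90  88  88  89  89
  90  90  87  84  86  90  90  88  65  39  38  40  43]
281 [41 40 38 38 37 44 67 87 91 90 89 89 89 88 87 88 89 89 88 89 90 90 90 83
 58 39 37 37 39 41 41]
286 [42 41 38 39 39 39 39 39 40 49 59 70 80 85 86 86 87 85 79 70 57 44 39 38
 39 39 38 39 40 42 43]
291 [43 43 41 39 39 39 39 40 39 39 38 38 38 39 38 39 39 39 39 39 39 41 40 41
 40 40 39 40 40 42 42]
```

The stem has entered the hole without contact. I'll continue down.

arm_command(series=[[[2,0,0,0],[2,0,0,0],[2,0,0,0],[2,0,0,0],[0,0,0,0]]])

```text
t: 32.85
tcp_pos: [0.5168, 0.0056, 0.0486]
tool_rot: [0.423, 0.567, -0.424, 0.566]
force: [-0.5, -0.6, -3.2]
finger_gap: 0.666
```

arm_command(series=[[[3,0,0,0],[3,0,0,0],[3,0,0,0],[3,0,0,0],[0,0,0,0]]])

```text
t: 33.35
tcp_pos: [0.5167, 0.0056, 0.0364]
tool_rot: [0.423, 0.567, -0.424, 0.566]
force: [-0.5, 0.4, -3.0]
finger_gap: 0.664
```

arm_command(series=[[[2,0,0,0],[2,0,0,0],[2,0,0,0],[0,0,0,0]]])

```text
t: 33.75
tcp_pos: [0.5169, 0.0056, 0.0307]
tool_rot: [0.423, 0.566, -0.423, 0.566]
force: [-0.2, -0.1, -3.4]
finger_gap: 0.667
```

arm_command(series=[[[1,0,0,0],[1,0,0,0],[1,0,0,0],[0,0,0,0]]])

```text
t: 34.15
tcp_pos: [0.517, 0.0056, 0.0278]
tool_rot: [0.423, 0.566, -0.423, 0.566]
force: [0.4, 0.6, -3.0]
finger_gap: 0.666
```

arm_command(series=[[[0.5,0,0,0],[0.5,0,0,0],[0,0,0,0]]])

```text
t: 34.45
tcp_pos: [0.5172, 0.0055, 0.0275]
tool_rot: [0.423, 0.566, -0.423, 0.566]
force: [-2.0, 0.6, 3.4]
finger_gap: 0.669
```

Contact at the expected height (0.0275). I'll release and go up.

arm_command(series=[[[0,0,0,0],[0,0,0,0],[0,0,0,0],[0,0,0,0],[0,0,0,0],[0,0,0,0]]], jaw=90)

```text
t: 35.05
tcp_pos: [0.5172, 0.0056, 0.0269]
tool_rot: [0.423, 0.566, -0.423, 0.566]
force: [-0.1, 0.1, 0.2]
finger_gap: 0.902
```

arm_command(series=[[[-10,0,0,0],[-20,0,0,0],[-30,0,0,0],[-40,0,0,0],[-40,0,0,0],[0,0,0,0],[0,0,0,0]]])

```text
t: 35.75
tcp_pos: [0.5177, 0.0055, 0.1685]
tool_rot: [0.424, 0.565, -0.423, 0.567]
force: [0.9, -0.8, -0.2]
finger_gap: 0.901
```

```bash
python3 - <<'E'
from fit import *
s,im,c=wrist('w17'); print(s['tcp_pos'],s['force'])
p=proj(c,[.5127,.005,.074])[0]
for t in ring_top(im,c,p,.074,0,0,105,w=58): print('big',*t)
for t in ring_top(im,c,proj(c,[.5127,.005,.054])[0],.054,0,135,255,w=72): print('ring?',*t)
p=np.r_[.4005,.2325,s['tcp_pos'][2]]; print('to small',totool(p-s['tcp_pos'],s))
E
```

```text
[0.5177 0.0055 0.1685] [ 0.8949 -0.7659 -0.2183]
big [0.519  0.0072] 0.03517220240529157 0.0016485972532429075
big [ 0.4833 -0.0096] 0.03137090792181815 0.026010617295628764
big [0.5185 0.0068] 0.031031696850886255 0.006033555661040201
ring? [0.5077 0.0137] 0.054720808826048135 0.021642398878903138
ring? [0.513  0.0053] 0.03950141948509686 0.0009457297491335392
ring? [0.5519 0.043 ] 0.016429926648456408 0.015166956816655693
to small [  -0.5125  -48.1425 -250.8594]
```

arm_command(series=[[[0,-4,-25,0],[0,-7,-38,0],[0,-7,-38,0],[0,-7,-38,0],[0,-7,-38,0],[0,-7,-38,0],[0,-6,-35,0],[0,0,0,0],[0,0,0,0],[0,0,0,0]]], jaw=80)

```text
t: 36.8
tcp_pos: [0.4033, 0.2318, 0.1662]
tool_rot: [0.423, 0.566, -0.424, 0.566]
force: [0.4, 0.0, 0.4]
finger_gap: 0.797
```

```bash
python3 - <<'E'
from fit import *
s,im,c=wrist('w18'); print(s['tcp_pos'],s['q'])
p=proj(c,[.4005,.2325,.012])[0]; print(p)
for w in (32,38): 
    for t in ring_top(im,c,p,.012,0,0,105,w=w): print(*t,totool(np.r_[t[0]-s['tcp_pos'][:2],0],s)[1:])
g=cv2.cvtColor(im,cv2.COLOR_RGB2GRAY); u,v=p.astype(int); print(g[v-40:v+40:2,u].astype(int)); print(g[v,u-40:u+40:2])
E
```

```text
[0.4033 0.2318 0.1662] [ 0.2811  0.3664  1.8579 -0.0005  0.9188  1.5659]
[317.4486 178.8139]
[0.3987 0.2287] 0.021871075709599338 0.0011422384283587585 [-5.2592  1.6842]
[0.3987 0.2284] 0.012627452441968997 0.001361420521747628 [-5.3124  1.9861]
[0.3987 0.2287] 0.021871075709599338 0.0011422384283587585 [-5.2592  1.6842]
[0.3987 0.2284] 0.012627452441968997 0.001361420521747628 [-5.3124  1.9861]
[122 126 122 122 121 119 119 121 121 123 125 126 114  53  77  72  67 116
 124 124 124 118 121 125 139 139 129  49  81  81  80 135 141 125 124 125
 121 123 122 121]
[139 139 136 133 138 140 140 124 119 120 124 126 118  69  71  68  59 107
 121 122 124 123 121 117 118 119 124 104  68  67  66 102 119 121 120 124
 122 121 121 127]
```

arm_command(series=[[[25,-3.8,2.6,0],[35,0,0,0],[35,0,0,0],[35,0,0,0],[30,0,0,0],[20,0,0,0],[8,0,0,0],[0,0,0,0],[0,0,0,0]]])

```text
t: 37.75
tcp_pos: [0.4011, 0.2287, -0.0206]
tool_rot: [0.424, 0.566, -0.423, 0.566]
force: [0.6, 0.2, 0.2]
finger_gap: 0.799
```

arm_command(series=[[[2,0,0,0],[2,0,0,0],[1,0,0,0],[0,0,0,0],[0,0,0,0]]])

```text
t: 38.25
tcp_pos: [0.4004, 0.2291, -0.0259]
tool_rot: [0.423, 0.566, -0.423, 0.566]
force: [-0.4, -0.3, -0.2]
finger_gap: 0.8
```

arm_command(series=[[[0,0,0,0],[0,0,0,0],[0,0,0,0],[0,0,0,0],[0,0,0,0],[0,0,0,0]]], jaw=0, force=40)

```text
t: 38.85
tcp_pos: [0.4004, 0.2291, -0.0256]
tool_rot: [0.424, 0.566, -0.423, 0.566]
force: [-0.4, -1.0, 5.9]
finger_gap: 0.484
```

arm_command(series=[[[-4,0,0,0],[-10,0,0,0],[-20,0,0,0],[-30,0,0,0],[-35,0,0,0],[-30,0,0,0],[-20,0,0,0],[0,0,0,0]]])

```text
t: 39.65
tcp_pos: [0.4021, 0.2297, 0.1259]
tool_rot: [0.425, 0.565, -0.421, 0.568]
force: [0.0, -0.1, -0.7]
finger_gap: 0.479
```

arm_command(series=[[[0,3,15,0],[0,6,34,0],[0,8,42,0],[0,8,42,0],[0,8,42,0],[0,8,42,0],[0,6,30.5,0],[0,0,0,0],[0,0,0,0],[0,0,0,0]]])

```text
t: 40.65
tcp_pos: [0.5136, 0.0059, 0.1221]
tool_rot: [0.423, 0.568, -0.424, 0.565]
force: [-1.2, 0.7, -1.1]
finger_gap: 0.48
```

arm_command(series=[[[15,0,0,0],[15,0,0,0],[10,0,0,0],[5,0,0,0],[0,0,0,0],[0,0,0,0],[0,0,0,0]]])

```text
t: 41.35
tcp_pos: [0.5159, 0.005, 0.0785]
tool_rot: [0.424, 0.566, -0.423, 0.567]
force: [0.6, 0.6, -0.8]
finger_gap: 0.479
```

```bash
python3 - <<'E'
from fit import *
s,im,c=wrist('w19'); print(s['tcp_pos'],s['force'],s['finger_gap'])
g=cv2.GaussianBlur(cv2.cvtColor(im,cv2.COLOR_RGB2GRAY),(3,3),0).astype(float)
zt=s['tcp_pos'][2]+.0256+.012; b=s['tcp_pos']+R.from_quat(s['tool_rot']).apply([0,-.0028,-.0008])
W=lambda v: np.r_[R.from_quat(s['tool_rot']).apply(v)[:2],0]
for r in (.022,.014): print(r,*[proj(c,np.r_[b[:2],zt]+W(v))[0] for v in ([0,r,0],[0,-r,0],[0,0,-r],[0,0,r])])
print('stem',proj(c,[.5127,.005,.092]))
print(g[200:320,318].astype(int))
for v in range(255,300,6): print(v,g[v,280:358:2].astype(int))
E
```

```text
[0.5159 0.005  0.0785] [ 0.6145  0.5983 -0.8073] 0.47945985907476113
0.022 [318.2073 233.1427] [318.1171 304.5695] [277.1295 270.4616] [359.1904 270.5139]
0.014 [318.1897 247.1294] [318.1323 292.5263] [292.0498 270.4711] [344.2703 270.5044]
stem [[317.943  249.3325]]
[ 67  68  68  68  68  69  70  70  69  68  68  68  68  68  68  67  68  80
  97 107 108 105  98  90  84  77  63  50  45  45  47  49  48  49  56  67
  73  73  72  71  69  68  67  66  65  70  94 128 148 154 156 158 158 155
 154 155 157 151 129  91  57  43  41  41  40  40  40  41  42  42  43  43
  42  46  63  85  95  96  94  89  76  60  45  39  39  39  40  40  40  39
  38  39  40  41  42  42  41  41  42  41  40  41  49  70  93 102 103 102
 101  95  84  74  70  70  70  70  70  69  69  69]
255 [ 33  53  68  68  68  67  67  67  62  48  42  41  49  79 112 143 153 154
 154 155 156 157 150 125  91  66  44  42  43  56  67  69  69  69  69  68
  68  57  31]
261 [36 41 44 60 67 66 61 47 41 41 41 42 41 42 42 40 40 42 43 43 43 41 41 41
 40 40 42 42 42 43 42 50 66 68 69 69 70 69 48]
267 [36 41 40 40 57 63 47 38 41 41 41 42 41 42 41 41 40 41 41 41 42 46 49 47
 46 43 43 46 45 45 44 39 52 65 68 68 68 68 46]
273 [34 42 42 41 41 41 40 38 38 59 89 91 84 72 61 52 49 47 47 46 46 45 49 55
 67 77 88 94 86 54 38 39 41 41 42 42 42 41 30]
279 [30 40 42 42 42 43 42 40 40 38 38 39 42 54 70 83 82 78 86 89 87 87 84 80
 68 51 40 38 38 38 40 40 42 42 41 42 42 40 26]
285 [105 143  69  40  40  40  41  40  40  40  38  38  39  40  39  40  39  40
  40  39  40  39  39  39  39  38  39  39  39  41  41  41  41  40  40  42
  63  82  44]
291 [160 180 180 178 132  61  40  40  41  41  41  42  41  42  40  40  39  39
  39  39  39  40  39  40  42  42  42  43  42  43  43  42  42  45  71  88
  81  56  35]
297 [119 122 125 142 163 175 176 157 114  66  43  40  41  41  42  42  42  41
  42  41  42  41  41  41  42  41  41  40  42  51  70  88  92  92  91  90
  90  89  83]
```

The small weight's offset matches within about 0.5 mm and it is over the stem, so I'll lower it.

arm_command(series=[[[4,0,0,0],[3,0,0,0],[2,0,0,0],[2,0,0,0],[2,0,0,0],[2,0,0,0],[0,0,0,0]]])

```text
t: 42.1
tcp_pos: [0.5152, 0.005, 0.0627]
tool_rot: [0.423, 0.566, -0.423, 0.566]
force: [-0.2, -0.5, -1.0]
finger_gap: 0.48
```

arm_command(series=[[[2,0,0,0],[2,0,0,0],[2,0,0,0],[2,0,0,0],[0,0,0,0]]])

```text
t: 42.6
tcp_pos: [0.5152, 0.005, 0.0547]
tool_rot: [0.423, 0.567, -0.424, 0.566]
force: [-0.2, 0.3, -0.7]
finger_gap: 0.478
```

arm_command(series=[[[2,0,0,0],[1,0,0,0],[1,0,0,0],[1,0,0,0],[0,0,0,0]]])

```text
t: 43.1
tcp_pos: [0.5153, 0.005, 0.0498]
tool_rot: [0.423, 0.566, -0.423, 0.566]
force: [0.4, 0.2, -1.5]
finger_gap: 0.478
```

arm_command(series=[[[0.7,0,0,0],[0.6,0,0,0],[0,0,0,0]]])

```text
t: 43.4
tcp_pos: [0.5154, 0.005, 0.0486]
tool_rot: [0.423, 0.566, -0.423, 0.566]
force: [0.1, 0.8, -1.5]
finger_gap: 0.48
```

arm_command(series=[[[0.4,0,0,0],[0.4,0,0,0],[0,0,0,0]]])

```text
t: 43.7
tcp_pos: [0.5155, 0.005, 0.0485]
tool_rot: [0.423, 0.566, -0.423, 0.566]
force: [-1.1, -0.9, 4.6]
finger_gap: 0.479
```

Contact at the expected height (0.0485). I'll release, go clear and check.

arm_command(series=[[[0,0,0,0],[0,0,0,0],[0,0,0,0],[0,0,0,0],[0,0,0,0],[0,0,0,0]]], jaw=85)

```text
t: 44.3
tcp_pos: [0.5154, 0.0049, 0.0478]
tool_rot: [0.423, 0.566, -0.423, 0.566]
force: [0.8, -1.3, -0.1]
finger_gap: 0.849
```

arm_command(series=[[[-10,0,0,0],[-20,0,0,0],[-30,0,0,0],[-40,0,0,0],[-40,20,0,0],[0,40,0,0],[0,0,0,0],[0,0,0,0]]])

```text
t: 45.1
tcp_pos: [0.5729, 0.0222, 0.1882]
tool_rot: [0.423, 0.567, -0.423, 0.566]
force: [-1.3, -0.8, -0.1]
finger_gap: 0.85
```

```bash
python3 - <<'E'
from fit import *
s,im,c=wrist('w20'); print(s['t'],s['tcp_pos'],s['force'],s['finger_gap'])
o=im[:,:,::-1].copy(); th=np.linspace(0,2*np.pi,73)
def dr(P,r,z,col):
    q=proj(c,np.c_[P[0]+r*np.cos(th),P[1]+r*np.sin(th),0*th+z]); cv2.polylines(o,[np.int32(q*16)],False,col,1,cv2.LINE_AA,4)
B=(.5127,.005); dr(B,.022,.086,(0,0,255)); dr(B,.03,.074,(0,255,255)); dr(B,.039,.054,(0,255,0)); dr((.515,.006),.048,.054,(255,0,0))
p=proj(c,[*B,.06])[0].astype(int); x,y=max(p[0]-75,0),max(p[1]-80,0)
sd=snapshot('side')[:,:,::-1]; q=proj(cam('side'),[*B,.06])[0].astype(int)
cv2.imwrite('pics/w20o.png',np.hstack([cv2.resize(o[y:y+160,x:x+150],(450,480),interpolation=cv2.INTER_CUBIC),cv2.resize(sd[q[1]-60:q[1]+60,q[0]-40:q[0]+45],(340,480),interpolation=cv2.INTER_CUBIC)]))
E
```

```text
45.1 [0.5729 0.0222 0.1882] [-1.2871 -0.818  -0.1002] 0.849999979327341
```

View pics/w20o.png

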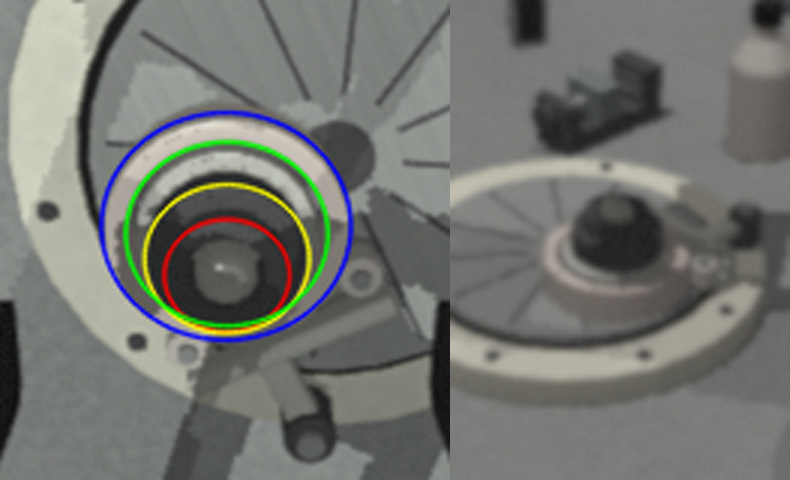

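The stack is complete. The ring (blue and green circles), large weight (yellow) and small weight (red, around crop (228,268)) all line up round the stem, and the rollers touch the ring. The vise and bottle are standing, and the gripper is clear, so I'm handing in.

```bash
python3 -c "
from station import ticket; print(ticket.sign_off())"
```

```text
the job is handed in; nothing more can be done
None
```

I loaded the station in order (ring, block, large weight, small weight) and handed the job in at about 45 s of the 128 s allowed. `sign_off` reports no verdict, so the result rests on my own checks.

**Last checks**
- **Ring:** it stands against both rollers, about 1.5–2 mm from the running place in the camera fits.
- **Block:** it was within about 1 mm of the ring's centre just before I let it go.
- **Weights:** both touched down within about 0.3 mm of the expected height. The final picture shows them round the stem.
- **Clear of the rest:** the gripper was clear of everything, and the vise and bottle were standing. I judged these two by eye in the final picture and did not measure how far they might have moved.

**What failed or disagreed**
- **First ring grip:** the jaws closed on nothing. The cameras showed the real fingertips about 28 mm behind the reported TCP, and I corrected for this from then on.
- **Tool y offset:** close-up views of the held parts put them 1–2.5 mm further along tool -y than I had measured at pick-up. I corrected each part just above its place.
- **Tilt reading:** one view suggested the held ring was tilted by about 0.07 rad, but the touchdown height did not bear this out.
- **Large weight:** the automatic circle fit after its release came out unusable (radius 35 mm, where the weight's is 30). I relied on the touchdown height and the picture instead.

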